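# Clamp down a dye steamer's lid with its four wing nuts, crosswise

## Task

Clamp the lid of the dye steamer down with its four wing nuts: tighten one nut, then the one opposite it, and only then the other two. Each wants about half a turn clockwise: turn until you feel the lid come home on the rim and the nut bites snugly, then stop, so that all four end snug and the lid sits level; never force a nut past that. Leave the things standing around on the table where they are.

Things in the scene. Friction and masses are not known exactly. Their poses are not given: they have to be found in the camera images.
- pot: dye-fixing steamer: round cast-aluminium pot, fixed to the table, 184 mm across, rim 150 mm above the table. Origin: centre of its underside, z up. Four upright swing bolts, one per nut, stand 105 mm from its axis, at 45, 135, 225 and 315 degrees from its x axis, with lugs and lid ears out to 125 mm; side grips reach 131 mm out along its +y and -y
- lid: flat aluminium lid, 198 mm across, with four ears (tops 10 mm above the origin) under the nuts; in the middle a bar handle and two valves, within 45 mm of the axis, under 42 mm above the origin. Origin: centre of its underside. It starts on a soft gasket and is home on the steel seat ring in the rim, 1.9 to 3.5 mm lower: how much is hidden and differs each time. It can only sink and rock
- nut_a: wing nut at the lid's far left corner (at pot yaw 0), opposite nut_c. Origin on its axis at the underside of its collar, z up, x along the wing to the end with a white dot. All four are alike: steel collar 35 mm across, 4 mm thick, on a bolt; 16 mm neck; flat-sided black wing bar 54 mm long, 16 thick, from 12 to 40 mm above the origin, centred on the axis, free to grasp
- nut_b: wing nut at the lid's near left corner (at pot yaw 0), opposite nut_d. Origin on its axis at the underside of its collar, z up, x along the wing to the end with a white dot. All four tighten clockwise seen from above, sink 8 mm per full turn, run with 0.1 N m of friction and stay where they are left. Grasp with some 80 N
- nut_c: wing nut at the lid's near right corner (at pot yaw 0), opposite nut_a. Origin on its axis at the underside of its collar, z up, x along the wing to the end with a white dot. All collars start 0.1 to 0.5 mm above their ears; the lid is home under a nut after 90 to 180 degrees, at about the same collar height for all. Until then the gasket pushes with 20 N at most
- nut_d: wing nut at the lid's far right corner (at pot yaw 0), opposite nut_b. Origin on its axis at the underside of its collar, z up, x along the wing to the end with a white dot. Past home a nut's clamping force grows 2.6 N per degree, its torque 0.005 N m per N (felt at the end of a slow 1 degree turn; a quick stop springs back). Snug: 35 to 115 N; aim at 75
- stamp_mid (a point): bystander: wooden printing stamp 90 x 65 mm with a round handle, 82 mm tall; this point is 12 mm above its underside
- spool_mid (a point): bystander: red thread spool, 48 mm across, 70 mm tall; point at its centre
- dye_jar_mid (a point): bystander: amber dye jar, 66 mm across, 100 mm tall; point at its centre
- cup_mid (a point): bystander: blue ceramic cup, 72 mm across, 75 mm tall; point half-way up

How it is judged:
By the outcome, as a careful person would: the job done as asked, in the order asked, and still so for the second after the job is handed in, with the robot touching nothing.
It also fails if it takes over 72 s, if anything falls off the work surface, if the arm or the gripper's body presses on something with over 40 N, if the wrist force passes 120 N, or if a joint passes its speed limit or range.

## Robot

A 6-joint arm with a two-finger parallel gripper is mounted at the origin on the work surface. World frame = base frame: x ahead of the robot, y to its left, z up, the work surface at z = 0. Lengths are in m, angles in rad, forces in N, time in s.
With the tool pointing down it reaches from about 0.425 to 1.125 m from the base axis. Payload 14.9 kg.
Tool frame: the origin (TCP) lies at the very end of the fingers, on their centre line; the grasp point (between the pads) lies 19 mm behind it; y points along the fingers, z is the direction in which the jaws open and shut, and the axes are right-handed (so a half turn about y gives the same grasp; the last joint's range is limited). The gripper opens to 91 mm and grips with 3 to 60 N. Pads are 32 mm wide; open, the fingers measure 118 mm over their backs; the gripper's body (76 mm by 178 mm) begins 60 mm behind the grasp point.
Start: joints at [1.294, 0.379, 1.734, -0, 1.028, -0.033], TCP at [0.169, 0.679, 0.214] pointing down, gripper open.
Joint ranges: [-2.77, 2.77], [-0.74, 2.19], [0, 2.66], [-1.06, 4.2], [0.31, 2.87], [-3.08, 3.08]. Speed limits (rad/s): [1.89, 1.89, 2.39, 3.14, 3.14, 3.14].

## Interface

Orientations are given as a unit quaternion [w, x, y, z].
In Python, from station import robot, cams gives the robot as it stands. The module is installed in compiled form; this text tells all that it offers.
- The arm moves only by the tool step_arm, never from a script. Its argument "motion" is a list of rows, each a list of 6 numbers: the shift along the tool's x, y, z as a fraction of full scale, then the turn, a rotation vector about the tool's x, y, z as a fraction of full scale. In form: [[x, y, z, rx, ry, rz], ...]. A call has 1 to 5 rows; each row shifts and turns the pose as measured when the row begins, along the tool's axes as they then stand; what a row does not reach is not made up. Full scale, the value 1, is 50 mm for a shift and pi rad for a turn. A row lasts 1/10 s, in which the tool goes at most 50 mm and 8.59 degrees, less where a joint would pass 70% of its speed; a pose out of reach is approached as far as the arm can. A call with a number of a shift or a turn outside -1 to 1 is refused whole. A call with a gripper value outside its range is refused whole. "jaw" is the closure, from 0 (fully open) to 1 (shut), set as the call begins (left out, the last holds). The fingers move at their own pace and stop on an object; "force" is the grip in N (left out, the last holds). Time passes only in rows, so rows that do not move let the fingers close. It gives the time, the measured TCP pose, the force and the opening at its end, in the units of the state.
- robot.observe(): the state, without advancing time (a new reading comes with each control period).
- cams.camera(name): name is "scene" or "side" or "wrist"; returns the picture (480x640x3 uint8, red, green, blue); there is no depth.
- cams.calibration(name): a dict with "camera_matrix" (3x3 intrinsics, pixels), "rvec" (rotation vector, rad) and "tvec" (3), from world to camera coordinates, as OpenCV has them; the wrist camera has in their place "T_tool_cam" (4x4, takes a point from camera to tool coordinates, whose origin is the TCP and whose axes are the tool frame's). Camera axes: x right, y down, z forward; pixel columns grow to the right and rows downward; lengths in m; the calibration is good to about 2 mm. A picture is of the moment at which its call begins: read the wrist's pose just before it. calibration takes no time and is no camera call.
- robot.finish_job(): hands the job in, once; it reports no verdict.
The state is a dict: "time": time; "joint_pos": joint angles; "dq": joint speeds; "tau": joint torques, N m; "ee_pos": TCP position; "tool_rot": TCP orientation; "force": force on the tool from outside, world axes, zero at the start; "moment": the same for the moment, N m; "grip_width": finger opening in m.
Only numpy, scipy, OpenCV 4.12 (cv2) and the standard library are available. Lean on these libraries where they do the work, as an engineer would, in place of code of your own. Each camera call takes 0.05 s, during which the arm holds its last target. There are 200 camera calls.

## Working session

There is one attempt and no reset: what is moved stays moved. The work goes in short steps, Python scripts to look and compute and a tool call to move; the robot and the scene stay as the last step left them, time stands still between calls to the robot, and variables do not carry over. Pictures are saved under pics/ and viewed, on a budget of 10 in all, crops included, one or two more only if the job needs it, and the job is handed in when it is done.

Besides the shell and the picture viewer there is one more tool, called after ">>>" as a command line: name --pt "numbers of a row" for each row, then --argument value for the rest. step_arm: Moves the arm, as the interface text tells. Shift numbers are shares of 50 mm and turn numbers shares of pi rad, none past 1 either way. Its arguments: {"type":"object","properties":{"motion":{"type":"array"},"jaw":{"type":"number"},"force":{"type":"number"}},"required":["motion"]}

```bash
mkdir -p pics; python3 - <<'E'
from station import robot,cams
import cv2,numpy as np
o=robot.observe();print({k:np.round(v,3).tolist() for k,v in o.items()})
for n in("scene","side"):
    cv2.imwrite(f"pics/{n}0.png",cams.camera(n)[:,:,::-1]);c=cams.calibration(n)
    print(n,{k:np.round(v,3).tolist() for k,v in c.items()})
print(np.round(cams.calibration("wrist")["T_tool_cam"],3).tolist(),cams.calibration("wrist")["camera_matrix"])
E
```

```text
{'time': 0.0, 'joint_pos': [1.294, 0.379, 1.735, 0.0, 1.029, -0.033], 'dq': [0.001, 0.0, 0.001, 0.0, 0.001, -0.0], 'tau': [0.0, -76.374, -43.437, 0.065, 0.042, -0.0], 'ee_pos': [0.169, 0.679, 0.213], 'tool_rot': [-0.701, 0.702, -0.086, 0.086], 'force': [0.223, 0.448, 0.097], 'moment': [-0.008, 0.026, -0.008], 'grip_width': 0.091}
scene {'camera_matrix': [[526.963, 0.0, 320.225], [0.0, 526.963, 236.983], [0.0, 0.0, 1.0]], 'rvec': [2.274, 0.648, -0.268], 'tvec': [-0.477, -0.126, 1.374]}
side {'camera_matrix': [[458.695, 0.0, 323.165], [0.0, 458.695, 243.73], [0.0, 0.0, 1.0]], 'rvec': [2.271, -0.983, 0.344], 'tvec': [-0.369, 0.377, 0.886]}
[[-0.001, 0.959, 0.283, -0.08], [-0.0, -0.283, 0.959, -0.172], [1.0, 0.001, 0.0, 0.0], [0.0, 0.0, 0.0, 1.0]] [[386.05118355   0.         325.00070855]
 [  0.         386.05118355 239.17551575]
 [  0.           0.           1.        ]]
```

View pics/scene0.png

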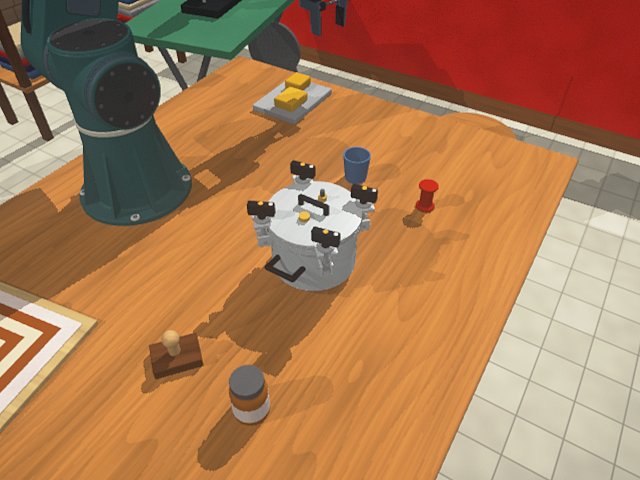

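View pics/side0.png

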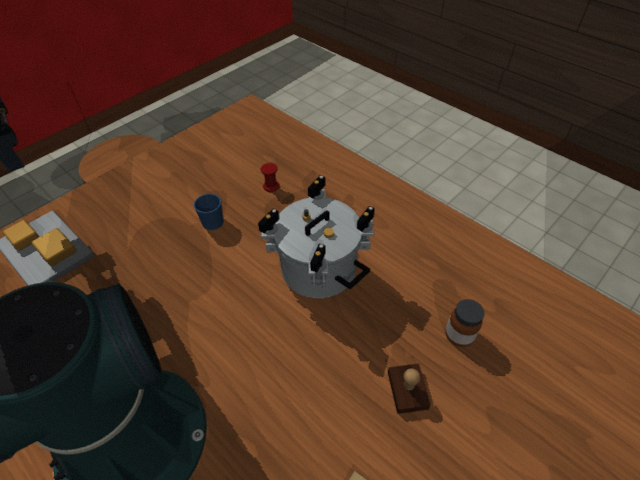

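The scene picture shows the wing bars near (303,170), (364,194), (261,209) and (326,237). In the side picture they are near (269,221), (317,187), (366,219) and (318,259). I'll triangulate them.

```bash
cat > h.py <<'E'
import cv2,numpy as np
from station import robot,cams
from scipy.spatial.transform import Rotation as R
def Rq(q): return R.from_quat([q[1],q[2],q[3],q[0]]).as_matrix()
def cam(n,o=None):
    c=cams.calibration(n);K=np.array(c["camera_matrix"])
    if n=="wrist":
        T=np.eye(4);T[:3,:3]=Rq(o["tool_rot"]);T[:3,3]=o["ee_pos"];T=T@np.array(c["T_tool_cam"])
        return K,T[:3,:3].T,-T[:3,:3].T@T[:3,3]
    return K,cv2.Rodrigues(np.array(c["rvec"],float))[0],np.array(c["tvec"],float).ravel()
def ray(C,p,z):
    K,r,t=C;d=r.T@np.linalg.inv(K)@[p[0],p[1],1];o=-r.T@t
    return o+d*(z-o[2])/d[2]
def tri(C1,p1,C2,p2):
    P=[C[0]@np.c_[C[1],C[2]] for C in(C1,C2)]
    X=cv2.triangulatePoints(P[0],P[1],np.array(p1,float),np.array(p2,float)).ravel();return X[:3]/X[3]
def proj(C,X):
    x=C[0]@(C[1]@np.array(X)+C[2]);return x[:2]/x[2]
E
python3 - <<'E'
from h import *
S,D=cam("scene"),cam("side")
def blobs(f,roi):
    im=cv2.imread(f);x0,y0,x1,y1=roi
    m=(im.max(2)<60).astype(np.uint8);mm=np.zeros_like(m);mm[y0:y1,x0:x1]=m[y0:y1,x0:x1]
    n,l,s,c=cv2.connectedComponentsWithStats(mm)
    return [(c[i],s[i]) for i in range(1,n) if s[i][4]>80]
b1=blobs("pics/scene0.png",(235,150,390,290));b2=blobs("pics/side0.png",(250,165,390,290))
for b in(b1,b2):
    for c,s in b: print(c.round(1),s)
for c,s in b1:
    print("scene",c.round(), ray(S,c,.19).round(3))
for c,s in b2:
    print("side",c.round(), ray(D,c,.19).round(3))
for a,b in [((343,168),(210,205)),]: pass
for nm,p,q,z in [("cup",(356,165),(210,212),.037),("spool",(427,196),(270,178),.035),("jar",(249,395),(466,323),.05),("stamp",(175,352),(409,388),.03)]:
    print(nm,ray(S,p,z).round(3),ray(D,q,z).round(3))
E
```

```text
[302.3 170.5] [291 161  24  19 279]
[363.3 194.9] [351 184  26  20 290]
[312.9 203.1] [298 195  30  20 152]
[260.4 209.9] [247 201  28  18 297]
[325.  238.1] [311 227  29  21 336]
[283.6 270.2] [265 255  40  27 283]
[270.3 180.1] [265 173  12  15 134]
[315.9 187.8] [308 177  17  22 226]
[364.9 219.9] [357 208  17  24 227]
[268.3 221.8] [258 210  21  23 280]
[316.1 221.8] [305 211  24  25 190]
[317.6 262.1] [310 244  15  36 285]
[353.1 274.3] [334 249  36  41 502]
scene [302. 170.] [0.463 0.086 0.19 ]
scene [363. 195.] [0.611 0.084 0.19 ]
scene [313. 203.] [0.538 0.008 0.19 ]
scene [260. 210.] [ 0.462 -0.063  0.19 ]
scene [325. 238.] [ 0.61  -0.063  0.19 ]
scene [284. 270.] [ 0.59  -0.169  0.19 ]
side [270. 180.] [0.551 0.181 0.19 ]
side [316. 188.] [0.605 0.084 0.19 ]
side [365. 220.] [ 0.605 -0.063  0.19 ]
side [268. 222.] [0.459 0.086 0.19 ]
side [316. 222.] [0.529 0.01  0.19 ]
side [318. 262.] [ 0.452 -0.068  0.19 ]
side [353. 274.] [ 0.477 -0.14   0.19 ]
cup [0.458 0.346 0.037] [0.461 0.343 0.037]
spool [0.667 0.33  0.035] [0.662 0.327 0.035]
jar [ 0.626 -0.336  0.05 ] [ 0.626 -0.339  0.05 ]
stamp [ 0.446 -0.331  0.03 ] [ 0.435 -0.333  0.03 ]
```

```bash
cat >> h.py <<'E'
def yaw(o): r=Rq(o["tool_rot"]); return np.degrees(np.arctan2(r[1,0],r[0,0]))
def plan(p,th,n=None,vmax=.046,o=None):
    """rows from the present pose to tool-down pose p, tool x at yaw th (deg)"""
    o=o or robot.observe();r0=Rq(o["tool_rot"]);p0=np.array(o["ee_pos"]);p=np.array(p)
    t=np.radians(th);x=np.array([np.cos(t),np.sin(t),0]);y=np.array([0,0,-1.]);r1=np.c_[x,y,np.cross(x,y)]
    rv=R.from_matrix(r0.T@r1).as_rotvec();n=n or int(max(np.ceil(np.linalg.norm(p-p0)/vmax),np.ceil(np.degrees(np.linalg.norm(rv))/8.5),1))
    out=[]
    for i in range(n):
        ri=r0@R.from_rotvec(rv*i/n).as_matrix()
        out.append(np.r_[ri.T@(p-p0)/n/.05,rv/n/np.pi].round(3).tolist())
    print("yaw",round(yaw(o),2),"pos",p0.round(4),"rows",n)
    for q in out: print(q)
E
python3 - <<'E'
from h import *
S=cam("scene");im=cv2.imread("pics/scene0.png")
m=(im.max(2)<60).astype(np.uint8);n,l,s,c=cv2.connectedComponentsWithStats(m)
for i in range(1,n):
    if s[i][4]>250 and 235<c[i][0]<390 and 150<c[i][1]<250:
        v,u=np.where(l==i);d,vec,_=None,None,None
        mm,e,_=cv2.PCACompute2(np.c_[u,v].astype(np.float32),None)
        a=ray(S,mm[0]-10*e[0],.195);b=ray(S,mm[0]+10*e[0],.195);w=b-a
        print(mm.round(),np.degrees(np.arctan2(w[1],w[0])).round(1)%180)
plan([.534,.011,.40],yaw(robot.observe()))
E
```

```text
[[302. 170.]] 1.2
[[363. 195.]] 9.0
[[260. 210.]] 21.6
[[325. 238.]] 5.7
yaw -13.97 pos [0.1689 0.679  0.2134] rows 18
[0.573, -0.207, -0.623, 0.0, 0.0, -0.0]
[0.573, -0.207, -0.623, 0.0, 0.0, -0.0]
[0.573, -0.207, -0.623, 0.0, 0.0, -0.0]
[0.573, -0.207, -0.622, 0.0, 0.0, -0.0]
[0.573, -0.207, -0.622, 0.0, 0.0, -0.0]
[0.573, -0.207, -0.622, 0.0, 0.0, -0.0]
[0.573, -0.207, -0.622, 0.0, 0.0, -0.0]
[0.573, -0.207, -0.622, 0.0, 0.0, -0.0]
[0.573, -0.207, -0.622, 0.0, 0.0, -0.0]
[0.573, -0.207, -0.622, 0.0, 0.0, -0.0]
[0.573, -0.207, -0.622, 0.0, 0.0, -0.0]
[0.573, -0.207, -0.622, 0.0, 0.0, -0.0]
[0.573, -0.207, -0.622, 0.0, 0.0, -0.0]
[0.573, -0.207, -0.622, 0.0, 0.0, -0.0]
[0.573, -0.207, -0.622, 0.0, 0.0, -0.0]
[0.573, -0.207, -0.622, 0.0, 0.0, -0.0]
[0.573, -0.207, -0.622, 0.0, 0.0, -0.0]
[0.573, -0.207, -0.622, 0.0, 0.0, -0.0]
```

>>> step_arm --pt "0.573 -0.207 -0.622 0 0 0" --pt "0.573 -0.207 -0.622 0 0 0" --pt "0.573 -0.207 -0.622 0 0 0" --pt "0.573 -0.207 -0.622 0 0 0" --pt "0.573 -0.207 -0.622 0 0 0"

```text
time: 0.6
ee_pos: [0.2704, 0.4893, 0.2631]
tool_rot: [-0.7, 0.704, -0.085, 0.084]
force: [0.6, 0.7, 0.3]
grip_width: 0.0908
```

>>> step_arm --pt "0.573 -0.207 -0.622 0 0 0" --pt "0.573 -0.207 -0.622 0 0 0" --pt "0.573 -0.207 -0.622 0 0 0" --pt "0.573 -0.207 -0.622 0 0 0" --pt "0.573 -0.207 -0.622 0 0 0"

```text
time: 1.1
ee_pos: [0.3748, 0.296, 0.3168]
tool_rot: [-0.7, 0.704, -0.084, 0.083]
force: [1.8, 1.0, 0.2]
grip_width: 0.0913
```

>>> step_arm --pt "0.573 -0.207 -0.622 0 0 0" --pt "0.573 -0.207 -0.622 0 0 0" --pt "0.573 -0.207 -0.622 0 0 0" --pt "0.573 -0.207 -0.622 0 0 0" --pt "0.573 -0.207 -0.622 0 0 0"

```text
time: 1.6
ee_pos: [0.4794, 0.1027, 0.3715]
tool_rot: [-0.7, 0.704, -0.084, 0.083]
force: [1.0, 1.2, 0.1]
grip_width: 0.0911
```

>>> step_arm --pt "0.573 -0.207 -0.622 0 0 0" --pt "0.573 -0.207 -0.622 0 0 0" --pt "0.573 -0.207 -0.622 0 0 0" --pt "0 0 0 0 0 0"

```text
time: 2.0
ee_pos: [0.544, -0.017, 0.4051]
tool_rot: [-0.7, 0.704, -0.085, 0.085]
force: [-0.9, -0.2, 0.0]
grip_width: 0.0912
```

```bash
python3 - <<'E'
from h import *
o=robot.observe();print(o["time"],np.round(o["joint_pos"],3),np.round(o["ee_pos"],4),yaw(o))
im=cams.camera("wrist");cv2.imwrite("pics/w1.png",im[:,:,::-1])
C=cam("wrist",o)
for n,p in dict(c=(.534,.011),a=(.608,.084),b=(.46,.086),c2=(.46,-.064),d=(.608,-.063)).items(): print(n,proj(C,[*p,.202]).round())
E
```

```text
2.0 [-0.071 -0.053  1.882 -0.007  1.313 -1.399] [ 0.544  -0.017   0.4051] -13.775653041702707
c [352. 193.]
a [438. 246.]
b [414.  95.]
c2 [256. 136.]
d [298. 278.]
```

View pics/w1.png

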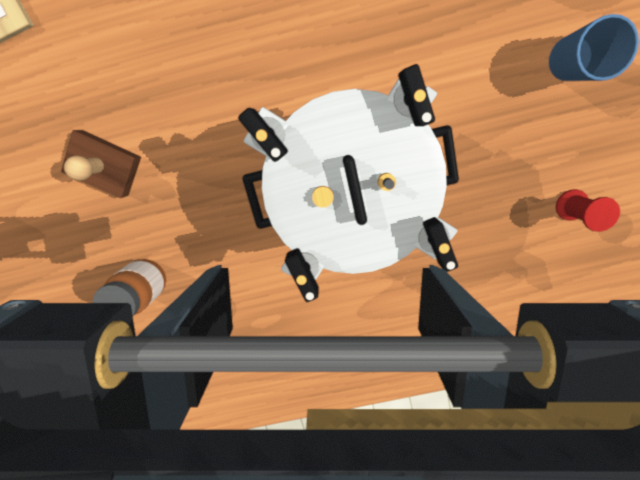

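The wrist view shows all four nuts. The yellow bolt tops are a (444,248), b (420,96), c (262,135) and d (302,280), each with a white dot toward the bottom-right end of its wing. Next I'll measure both dots by colour and get their height from the three views.

```bash
cat >> h.py <<'E'
def cent(im,p,kind,r=14):
    """centroid of yellow / white spot near p, im RGB"""
    x,y=map(int,p);h=cv2.cvtColor(im,cv2.COLOR_RGB2HSV)[y-r:y+r+1,x-r:x+r+1]
    m=((h[...,0]>12)&(h[...,0]<35)&(h[...,1]>110)&(h[...,2]>120)) if kind=="y" else ((h[...,1]<50)&(h[...,2]>190))
    n,l,s,c=cv2.connectedComponentsWithStats(m.astype(np.uint8))
    if n<2: return None
    k=[i for i in range(1,n) if s[i][4]>3];i=min(k,key=lambda i:np.hypot(*(c[i]-r)))
    return c[i]+[x-r,y-r]
E
python3 - <<'E'
from h import *
o=robot.observe();W=cam("wrist",o);S,D=cam("scene"),cam("side")
I={n:cv2.imread(f"pics/{f}.png")[:,:,::-1].copy() for n,f in dict(w="w1",s="scene0",d="side0").items()}
wy=dict(a=(444,248),b=(420,96),c=(262,135),d=(302,280));ww=dict(a=(451,266),b=(427,117),c=(275,152),d=(309,296))
for n in"abcd":
    y=cent(I["w"],wy[n],"y",9);w=cent(I["w"],ww[n],"w",6)
    X=ray(W,y,.205);Z=ray(W,w,.203);v=Z-X
    print(n,y.round(1),w.round(1),X.round(4),"len",np.hypot(*v[:2]).round(4),"yaw",np.degrees(np.arctan2(v[1],v[0])).round(1))
    for nm,C,k in(("s",S,"s"),("d",D,"d")):
        q=cent(I[k],proj(C,X),"y",7)
        if q is not None: print("  ",nm,q.round(1),proj(C,X).round(1),"tri",tri(W,y,C,q).round(4))
E
```

```text
a [443.9 248. ] [450.4 265.1] [0.6083 0.0906 0.205 ] len 0.021 yaw 11.2
   s [366.5 183.9] [364.2 186.7] tri [0.6098 0.0925 0.2101]
   d [316.  181.5] [314.7 181. ] tri [0.611  0.0907 0.2013]
b [419.5  95.2] [426.2 117. ] [0.4596 0.0914 0.205 ] len 0.0203 yaw 9.2
   s [302.5 159.1] [302.4 162.9] tri [0.4607 0.0895 0.2165]
   d [267.9 215.9] [266.2 215.4] tri [0.461  0.0901 0.2038]
c [261.  134.8] [275.4 152.2] [ 0.4589 -0.0574  0.205 ] len 0.0202 yaw 24.4
   s [260.2 198. ] [260.2 201.9] tri [ 0.4589 -0.056   0.2141]
   d [317.5 252.6] [315.9 252.4] tri [ 0.4603 -0.0588  0.204 ]
d [299.  281.4] [309.4 295.9] [ 0.609  -0.0606  0.205 ] len 0.0202 yaw 17.6
   s [325.2 231.1] [325.4 231.2] tri [ 0.6089 -0.0606  0.2052]
   d [365.9 213.1] [365.6 213.3] tri [ 0.6093 -0.0607  0.2053]
```

```bash
python3 - <<'E'
from h import *
plan([.608,.090,.255],11.2)
E
```

```text
yaw -13.76 pos [ 0.5429 -0.0155  0.4042] rows 5
[0.153, 0.594, 0.476, 0.0, -0.028, -0.0]
[0.194, 0.594, 0.46, 0.0, -0.028, -0.0]
[0.233, 0.595, 0.44, 0.0, -0.028, -0.0]
[0.27, 0.596, 0.418, 0.0, -0.028, -0.0]
[0.305, 0.596, 0.392, 0.0, -0.028, -0.0]
```

>>> step_arm --pt "0.153 0.594 0.46 0 -0.028 0" --pt "0.194 0.594 0.44 0 -0.028 0" --pt "0.233 0.595 0.43 0 -0.028 0" --pt "0.27 0.596 0.41 0 -0.028 0" --pt "0.305 0.596 0.38 0 -0.028 0" --jaw 0.5 --force 60

```text
time: 2.55
ee_pos: [0.6075, 0.0915, 0.2532]
tool_rot: [-0.701, 0.705, 0.076, -0.074]
force: [1.0, -0.0, 0.5]
grip_width: 0.0544
```

>>> step_arm --pt "0 0 0 0 0 0" --pt "0 0 0 0 0 0"

```text
time: 2.75
ee_pos: [0.6047, 0.095, 0.2481]
tool_rot: [-0.701, 0.705, 0.075, -0.079]
force: [1.0, -0.1, 0.8]
grip_width: 0.0459
```

```bash
cat >> h.py <<'E'
def look(name,guess,z=.204):
    """close-up of the nut under the tool: axis position, wing yaw; saves picture"""
    o=robot.observe();im=cams.camera("wrist");cv2.imwrite(f"pics/{name}.png",im[:,:,::-1]);W=cam("wrist",o)
    g=proj(W,[*guess,z]);y=cent(im,g,"y",30);print(name,"t",o["time"],"tcp",np.round(o["ee_pos"],4),"yaw",round(yaw(o),2),"j6",round(o["joint_pos"][5],2),"M",np.round(o["moment"],3),"F",np.round(o["force"],1),"w",round(o["grip_width"],4),"guess",g.round(),"y",y)
    if y is None: return
    w=cent(im,y,"w",50);X=ray(W,y,z);print("axis",X.round(4))
    if w is not None:
        v=ray(W,w,z)-X;print("dot",w.round(1),"len",np.hypot(*v[:2]).round(4),"wing yaw",np.degrees(np.arctan2(v[1],v[0])).round(2))
    return X
E
python3 - <<'E'
from h import *
look("wa",(.608,.090))
E
```

```text
wa t 2.75 tcp [0.6047 0.095  0.2481] yaw 12.5 j6 -1.67 M [ 0.031 -0.036 -0.017] F [ 1.  -0.1  0.8] w 0.0459 guess [316. 269.] y [313.26406926 272.66233766]
axis [0.6106 0.0889 0.204 ]
dot [312.2 303.5] len 0.0202 wing yaw 10.15
```

View pics/wa.png

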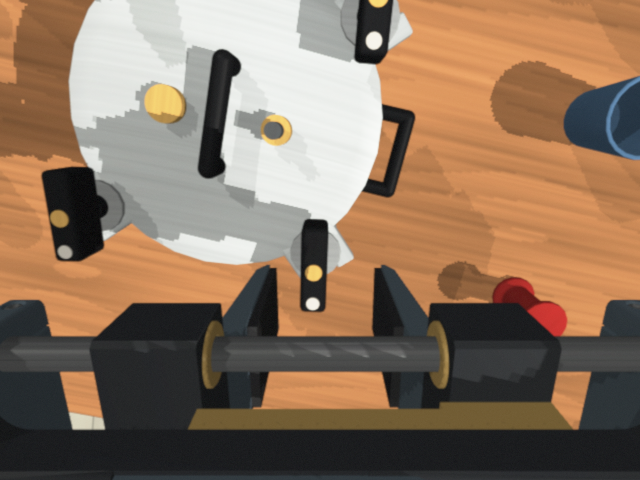

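The close-up shows nut a between the open fingers, with its yellow bolt top at (313,273) and white dot at (312,304). I'll check the height against the first wrist picture and plan the descent.

```bash
python3 - <<'E'
from h import *
o1=dict(ee_pos=[.544,-.017,.4051],tool_rot=[-.7,.704,-.085,.085]);o2=dict(ee_pos=[.6047,.095,.2481],tool_rot=[-.701,.705,.075,-.079])
A,B=cam("wrist",o1),cam("wrist",o2)
print(tri(A,(443.9,248),B,(313.3,272.7)),tri(A,(450.4,265.1),B,(312.2,303.5)))
for n,p in dict(a=(443.9,248),b=(419.5,95.2),c=(261,134.8),d=(301,280.5)).items(): print(n,ray(A,p,.205).round(4))
plan([.6105,.089,.225],10.5,3)
E
```

```text
[0.60927135 0.08871108 0.20734401] [0.62865763 0.0921962  0.20782764]
a [0.6102 0.0893 0.205 ]
b [0.4612 0.0901 0.205 ]
c [ 0.4603 -0.059   0.205 ]
d [ 0.6103 -0.06    0.205 ]
yaw 12.49 pos [0.6045 0.0948 0.2481] rows 3
[0.031, 0.154, -0.046, 0.001, 0.004, -0.001]
[0.032, 0.154, -0.046, 0.001, 0.004, -0.001]
[0.032, 0.154, -0.046, 0.001, 0.004, -0.001]
```

>>> step_arm --pt "0.032 0.12 -0.046 0 0.004 0" --pt "0.032 0.12 -0.046 0 0.004 0" --pt "0.032 0.12 -0.046 0 0.004 0" --pt "0 0 0 0 0 0" --pt "0 0 0 0 0 0"

```text
time: 3.3
ee_pos: [0.6114, 0.0869, 0.2322]
tool_rot: [-0.702, 0.707, 0.061, -0.061]
force: [-0.1, 0.6, -0.6]
grip_width: 0.0454
```

```bash
python3 - <<'E'
from h import *
X=look("wa2",(.6105,.089),.205)
plan([.610,.089,.173],10.5,3)
E
```

```text
wa2 t 3.3 tcp [0.6114 0.0869 0.2322] yaw 9.86 j6 -1.63 M [0.076 0.012 0.028] F [-0.1  0.6 -0.6] w 0.0454 guess [329. 275.] y [329.06589147 274.98062016]
axis [0.6104 0.0888 0.205 ]
dot [346.1 264.2] len 0.0113 wing yaw 134.2
yaw 9.87 pos [0.6114 0.0869 0.2322] rows 3
[-0.006, 0.394, 0.017, 0.001, -0.001, -0.0]
[-0.006, 0.394, 0.017, 0.001, -0.001, -0.0]
[-0.006, 0.394, 0.016, 0.001, -0.001, -0.0]
```

>>> step_arm --pt "-0.006 0.39 0.017 0 -0.001 0" --pt "-0.006 0.39 0.017 0 -0.001 0" --pt "-0.006 0.2 0.017 0 -0.001 0" --pt "0 0.03 0 0 0 0" --pt "0 0 0 0 0 0"

```text
time: 3.85
ee_pos: [0.6112, 0.089, 0.1822]
tool_rot: [-0.702, 0.706, 0.065, -0.063]
force: [-0.1, -0.3, 0.6]
grip_width: 0.0457
```

```bash
python3 - <<'E'
from h import *
plan([.6104,.0888,.173],10.2,1)
E
```

```text
yaw 10.41 pos [0.6112 0.089  0.1822] rows 1
[-0.017, 0.185, 0.0, 0.002, 0.001, 0.001]
```

>>> step_arm --pt "-0.01 0.13 0 0 0 0" --pt "-0.005 0.06 0 0 0 0" --pt "0 0 0 0 0 0"

```text
time: 4.15
ee_pos: [0.6114, 0.0889, 0.1737]
tool_rot: [-0.702, 0.706, 0.066, -0.062]
force: [0.2, 0.4, -1.2]
grip_width: 0.0454
```

>>> step_arm --pt "0 0 0 0 0 0" --pt "0 0 0 0 0 0" --pt "0 0 0 0 0 0" --pt "0 0 0 0 0 0" --pt "0 0 0 0 0 0" --jaw 1 --force 60

```text
time: 4.65
ee_pos: [0.6118, 0.0889, 0.1745]
tool_rot: [-0.702, 0.706, 0.066, -0.062]
force: [-0.1, 1.1, -1.8]
grip_width: 0.0157
```

```bash
cat >> h.py <<'E'
def st():
    o=robot.observe();print("t",round(o["time"],2),"tcp",np.round(o["ee_pos"],4),"yaw",round(yaw(o),2),"j6",round(o["joint_pos"][5],2),"tau6",round(o["tau"][5],3),"M",np.round(o["moment"],3),"F",np.round(o["force"],1),"w",round(o["grip_width"],4))
E
python3 -c "
from h import *
st()"
```

```text
t 4.65 tcp [0.6118 0.0889 0.1745] yaw 10.4 j6 -1.64 tau6 0.062 M [0.291 0.025 0.107] F [-0.1  1.1 -1.8] w 0.0157
```

>>> step_arm --pt "0 0.004 -0.004 0 0.03 0" --pt "0 0.004 -0.004 0 0.04 0" --pt "0 0.004 -0.004 0 0.04 0" --pt "0 0.004 -0.004 0 0.04 0" --pt "0 0.004 -0.004 0 0.04 0"

```text
time: 5.15
ee_pos: [0.6117, 0.0877, 0.1738]
tool_rot: [-0.689, 0.692, -0.15, 0.155]
force: [-0.8, -0.3, -0.1]
grip_width: 0.0155
```

```bash
python3 -c "
from h import *
st()"
```

```text
t 5.15 tcp [0.6117 0.0877 0.1738] yaw -24.89 j6 -1.02 tau6 -2.607 M [-0.065  0.189  0.083] F [-0.8 -0.3 -0.1] w 0.0155
```

>>> step_arm --pt "0 0.004 -0.004 0 0.04 0" --pt "0 0.004 -0.004 0 0.04 0" --pt "0 0.004 -0.004 0 0.04 0" --pt "0 0.004 -0.004 0 0.04 0" --pt "0 0.004 -0.004 0 0.04 0"

```text
time: 5.65
ee_pos: [0.6107, 0.0866, 0.1729]
tool_rot: [-0.604, 0.606, -0.363, 0.369]
force: [-0.5, -0.4, 1.2]
grip_width: 0.0154
```

>>> step_arm --pt "0 0.004 -0.004 0 0.03 0" --pt "0 0.002 -0.002 0 0.02 0" --pt "0 0.001 0 0 0.006 0" --pt "0 0 0 0 0.006 0"

```text
time: 6.05
ee_pos: [0.6103, 0.0865, 0.1727]
tool_rot: [-0.563, 0.565, -0.423, 0.429]
force: [-0.1, -0.2, -0.6]
grip_width: 0.0156
```

```bash
python3 -c "
from h import *
st()"
```

```text
t 6.05 tcp [0.6103 0.0865 0.1727] yaw -74.11 j6 -0.17 tau6 -0.096 M [-0.041  0.191  0.19 ] F [-0.1 -0.2 -0.6] w 0.0156
```

>>> step_arm --pt "0 0.002 -0.002 0 0.02 0" --pt "0 0.002 -0.002 0 0.02 0" --pt "0 0.001 0 0 0.006 0" --pt "0 0 0 0 0.006 0"

```text
time: 6.45
ee_pos: [0.6099, 0.0864, 0.1725]
tool_rot: [-0.526, 0.528, -0.468, 0.474]
force: [0.8, 0.3, -0.3]
grip_width: 0.0157
```

```bash
python3 -c "
from h import *
st()"
```

```text
t 6.45 tcp [0.6099 0.0864 0.1725] yaw -83.57 j6 -0.0 tau6 -0.13 M [-0.026  0.261  0.249] F [ 0.8  0.3 -0.3] w 0.0157
```

>>> step_arm --pt "0 0.002 -0.002 0 0.016 0" --pt "0 0.002 -0.002 0 0.012 0" --pt "0 0.001 0 0 0.006 0" --pt "0 0 0 0 0.006 0"

```text
time: 6.85
ee_pos: [0.6097, 0.0864, 0.1723]
tool_rot: [-0.496, 0.497, -0.501, 0.506]
force: [0.3, 0.2, -0.1]
grip_width: 0.0158
```

```bash
python3 -c "
from h import *
st()"
```

```text
t 6.85 tcp [0.6097 0.0864 0.1723] yaw -90.84 j6 0.13 tau6 -0.193 M [-0.088  0.266  0.171] F [ 0.3  0.2 -0.1] w 0.0158
```

>>> step_arm --pt "0 0.002 -0.002 0 0.016 0" --pt "0 0.002 -0.002 0 0.012 0" --pt "0 0.001 0 0 0.006 0" --pt "0 0 0 0 0.006 0"

```text
time: 7.25
ee_pos: [0.6094, 0.0865, 0.1722]
tool_rot: [-0.462, 0.463, -0.532, 0.537]
force: [-0.5, 0.7, 1.2]
grip_width: 0.0157
```

```bash
python3 -c "
from h import *
st()"
```

```text
t 7.25 tcp [0.6094 0.0865 0.1722] yaw -98.24 j6 0.26 tau6 -0.19 M [-0.021  0.485  0.17 ] F [-0.5  0.7  1.2] w 0.0157
```

>>> step_arm --pt "0 0.002 -0.002 0 0.016 0" --pt "0 0.002 -0.002 0 0.012 0" --pt "0 0.001 0 0 0.006 0" --pt "0 0 0 0 0.006 0"

```text
time: 7.65
ee_pos: [0.6091, 0.0865, 0.172]
tool_rot: [-0.427, 0.428, -0.561, 0.566]
force: [-0.7, -0.2, 0.5]
grip_width: 0.0157
```

```bash
python3 -c "
from h import *
st()"
```

```text
t 7.65 tcp [0.6091 0.0865 0.172 ] yaw -105.68 j6 0.39 tau6 -0.186 M [-0.028  0.491  0.137] F [-0.7 -0.2  0.5] w 0.0157
```

>>> step_arm --pt "0 0.002 -0.002 0 0.016 0" --pt "0 0.002 -0.002 0 0.012 0" --pt "0 0.001 0 0 0.006 0" --pt "0 0 0 0 0.006 0"

```text
time: 8.05
ee_pos: [0.6089, 0.0866, 0.1718]
tool_rot: [-0.389, 0.39, -0.587, 0.593]
force: [0.0, -0.7, 1.3]
grip_width: 0.016
```

```bash
python3 -c "
from h import *
st()"
```

```text
t 8.05 tcp [0.6089 0.0866 0.1718] yaw -113.14 j6 0.52 tau6 -0.182 M [-0.064  0.59   0.137] F [ 0.  -0.7  1.3] w 0.016
```

>>> step_arm --pt "0 0.002 -0.002 0 0.016 0" --pt "0 0.002 -0.002 0 0.012 0" --pt "0 0.001 0 0 0.006 0" --pt "0 0 0 0 0.006 0"

```text
time: 8.45
ee_pos: [0.6086, 0.0867, 0.1716]
tool_rot: [-0.35, 0.351, -0.612, 0.617]
force: [-0.9, 0.1, 1.2]
grip_width: 0.0159
```

```bash
python3 -c "
from h import *
st()"
```

```text
t 8.45 tcp [0.6086 0.0867 0.1716] yaw -120.62 j6 0.65 tau6 -0.175 M [-0.009  0.683  0.139] F [-0.9  0.1  1.2] w 0.0159
```

>>> step_arm --pt "0 0.002 0 0 0.016 0" --pt "0 0.002 0 0 0.012 0" --pt "0 0.001 0 0 0.006 0" --pt "0 0 0 0 0.006 0"

```text
time: 8.85
ee_pos: [0.6084, 0.0869, 0.1715]
tool_rot: [-0.309, 0.31, -0.633, 0.638]
force: [-1.4, 2.6, 2.3]
grip_width: 0.0156
```

```bash
python3 -c "
from h import *
st()"
```

```text
t 8.85 tcp [0.6084 0.0869 0.1715] yaw -128.08 j6 0.78 tau6 -0.106 M [0.04  0.732 0.257] F [-1.4  2.6  2.3] w 0.0156
```

>>> step_arm --pt "0 0.002 0 0 0.016 0" --pt "0 0.002 0 0 0.012 0" --pt "0 0.001 0 0 0.006 0" --pt "0 0 0 0 0.006 0"

```text
time: 9.25
ee_pos: [0.6082, 0.0871, 0.1715]
tool_rot: [-0.267, 0.268, -0.652, 0.657]
force: [-1.3, 0.7, 2.6]
grip_width: 0.0159
```

```bash
python3 -c "
from h import *
st()"
```

```text
t 9.25 tcp [0.6082 0.0871 0.1715] yaw -135.53 j6 0.91 tau6 -0.001 M [0.104 0.966 0.438] F [-1.3  0.7  2.6] w 0.0159
```

>>> step_arm --pt "0 0.002 0 0 0.016 0" --pt "0 0.002 0 0 0.012 0" --pt "0 0.001 0 0 0.006 0" --pt "0 0 0 0 0.006 0"

```text
time: 9.65
ee_pos: [0.6081, 0.0873, 0.1714]
tool_rot: [-0.224, 0.225, -0.668, 0.673]
force: [-1.6, 1.5, 2.4]
grip_width: 0.016
```

```bash
python3 -c "
from h import *
st()"
```

```text
t 9.65 tcp [0.6081 0.0873 0.1714] yaw -142.96 j6 1.04 tau6 0.129 M [0.145 1.1   0.466] F [-1.6  1.5  2.4] w 0.016
```

>>> step_arm --pt "0 0.001 0 0 0.006 0" --pt "0 0.001 0 0 0.006 0" --pt "0 0 0 0 0.006 0" --pt "0 0 0 0 0.004 0" --pt "0 0 0 0 0 0"

```text
time: 10.15
ee_pos: [0.608, 0.0874, 0.1714]
tool_rot: [-0.199, 0.2, -0.676, 0.681]
force: [-1.8, 2.4, 4.2]
grip_width: 0.0155
```

```bash
python3 -c "
from h import *
st()"
```

```text
t 10.15 tcp [0.608  0.0874 0.1714] yaw -147.2 j6 1.11 tau6 0.753 M [0.115 1.203 0.555] F [-1.8  2.4  4.2] w 0.0155
```

>>> step_arm --pt "0 0 0 0 0 0" --pt "0 0 0 0 0 0" --pt "0 0 0 0 0 0" --jaw 0.5

```text
time: 10.45
ee_pos: [0.6086, 0.0871, 0.171]
tool_rot: [-0.2, 0.199, -0.676, 0.681]
force: [-0.0, 0.1, -0.4]
grip_width: 0.0372
```

```bash
python3 -c "
from h import *
st();o=robot.observe();p=o['ee_pos'];plan([p[0],p[1],.25],yaw(o))"
```

```text
t 10.45 tcp [0.6086 0.0871 0.171 ] yaw -147.26 j6 1.11 tau6 0.002 M [-0.085  0.151  0.009] F [-0.   0.1 -0.4] w 0.0372
yaw -147.26 pos [0.6086 0.0871 0.171 ] rows 2
[0.001, -0.79, 0.006, -0.001, 0.0, 0.0]
[0.0, -0.79, 0.003, -0.001, 0.0, 0.0]
```

>>> step_arm --pt "0 -0.79 0 0 0 0" --pt "0 -0.79 0 0 0 0" --pt "0 -0.1 0 0 0 0" --pt "0 0 0 0 -0.02 0"

```text
time: 10.85
ee_pos: [0.6081, 0.0872, 0.2567]
tool_rot: [-0.22, 0.22, -0.669, 0.674]
force: [0.2, -0.3, -0.1]
grip_width: 0.0455
```

```bash
python3 - <<'E'
from h import *
plan([.460,-.059,.255],23.5,22)
E
```

```text
yaw -143.7 pos [0.6081 0.0872 0.2567] rows 22
[0.187, 0.002, 0.027, 0.0, -0.042, 0.0]
[0.189, 0.002, 0.002, 0.0, -0.042, 0.0]
[0.188, 0.002, -0.023, 0.0, -0.042, 0.0]
[0.183, 0.002, -0.047, 0.0, -0.042, 0.0]
[0.175, 0.002, -0.071, 0.0, -0.042, 0.0]
[0.164, 0.002, -0.094, 0.0, -0.042, 0.0]
[0.151, 0.002, -0.115, 0.0, -0.042, 0.0]
[0.134, 0.002, -0.134, 0.0, -0.042, 0.0]
[0.115, 0.002, -0.15, 0.0, -0.042, 0.0]
[0.094, 0.001, -0.164, 0.0, -0.042, 0.0]
[0.072, 0.001, -0.175, 0.0, -0.042, 0.0]
[0.048, 0.001, -0.183, 0.0, -0.042, 0.0]
[0.023, 0.001, -0.188, 0.0, -0.042, 0.0]
[-0.002, 0.001, -0.189, 0.0, -0.042, 0.0]
[-0.027, 0.001, -0.187, 0.0, -0.042, 0.0]
[-0.051, 0.001, -0.182, 0.0, -0.042, 0.0]
[-0.075, 0.001, -0.174, 0.0, -0.042, 0.0]
[-0.097, 0.001, -0.162, 0.0, -0.042, 0.0]
[-0.118, 0.001, -0.148, 0.0, -0.042, 0.0]
[-0.136, 0.001, -0.131, 0.0, -0.042, 0.0]
[-0.152, 0.001, -0.112, 0.0, -0.042, 0.0]
[-0.166, 0.001, -0.091, 0.0, -0.042, 0.0]
```

>>> step_arm --pt "0.187 0 0.027 0 -0.042 0" --pt "0.189 0 0.002 0 -0.042 0" --pt "0.188 0 -0.023 0 -0.042 0" --pt "0.183 0 -0.047 0 -0.042 0" --pt "0.175 0 -0.071 0 -0.042 0"

```text
time: 11.35
ee_pos: [0.5742, 0.0529, 0.2552]
tool_rot: [-0.432, 0.434, -0.556, 0.562]
force: [0.1, -0.2, 0.5]
grip_width: 0.0457
```

>>> step_arm --pt "0.164 0 -0.094 0 -0.042 0" --pt "0.151 0 -0.115 0 -0.042 0" --pt "0.134 0 -0.134 0 -0.042 0" --pt "0.115 0 -0.15 0 -0.042 0" --pt "0.094 0 -0.164 0 -0.042 0"

```text
time: 11.85
ee_pos: [0.5394, 0.0169, 0.2524]
tool_rot: [-0.594, 0.598, -0.378, 0.382]
force: [0.2, 0.6, 0.6]
grip_width: 0.0455
```

>>> step_arm --pt "0.072 0 -0.175 0 -0.042 0" --pt "0.048 0 -0.183 0 -0.042 0" --pt "0.023 0 -0.188 0 -0.042 0" --pt "0 0 -0.189 0 -0.042 0" --pt "-0.027 0 -0.187 0 -0.042 0"

```text
time: 12.35
ee_pos: [0.5055, -0.0199, 0.2499]
tool_rot: [-0.687, 0.692, -0.156, 0.158]
force: [-0.1, 0.3, -0.3]
grip_width: 0.0452
```

>>> step_arm --pt "-0.051 0 -0.182 0 -0.042 0" --pt "-0.075 0 -0.174 0 -0.042 0" --pt "-0.097 0 -0.162 0 -0.042 0" --pt "-0.118 0 -0.148 0 -0.042 0" --pt "-0.136 0 -0.131 0 -0.042 0"

```text
time: 12.85
ee_pos: [0.4725, -0.0573, 0.2477]
tool_rot: [-0.7, 0.705, 0.084, -0.084]
force: [0.9, 0.2, 0.7]
grip_width: 0.0456
```

>>> step_arm --pt "-0.12 0 -0.08 0 -0.03 0" --pt "0 0 0 0 0 0" --pt "0 0 0 0 0 0"

```text
time: 13.15
ee_pos: [0.4666, -0.0635, 0.2466]
tool_rot: [-0.695, 0.7, 0.118, -0.119]
force: [-0.7, -1.1, -0.5]
grip_width: 0.0456
```

```bash
python3 - <<'E'
from h import *
X=look("wc",(.460,-.059),.205)
plan([.460,-.059,.225],24.4,2)
E
```

```text
wc t 13.15 tcp [ 0.4666 -0.0635  0.2466] yaw 19.24 j6 -2.08 M [ 0.04   0.014 -0.014] F [-0.7 -1.1 -0.5] w 0.0456 guess [337. 260.] y [336.07364341 261.1124031 ]
axis [ 0.461  -0.0589  0.205 ]
dot [341.3 276.1] len 0.0099 wing yaw 37.95
yaw 19.26 pos [ 0.4666 -0.0634  0.2465] rows 2
[-0.047, 0.215, 0.065, 0.001, -0.014, -0.0]
[-0.044, 0.215, 0.066, 0.001, -0.014, -0.0]
```

```bash
python3 - <<'E'
import re
s=open("h.py").read()
s=s.replace('w=cent(im,y,"w",50);X=ray(W,y,z)','X=ray(W,y,z);a=np.radians(wy);w=cent(im,proj(W,X+.0202*np.array([np.cos(a),np.sin(a),0])),"w",10)').replace('guess,z=.204)','guess,z=.205,wy=10)')
open("h.py","w").write(s)
E
python3 - <<'E'
from h import *
X=look("wc2",(.460,-.059),.205,24)
plan([.4607,-.0588,.173],24,4)
E
```

```text
wc2 t 13.2 tcp [ 0.4666 -0.0634  0.2465] yaw 19.26 j6 -2.08 M [0.057 0.009 0.004] F [ 0.4  0.  -0.2] w 0.0453 guess [336. 260.] y [335.95275591 261.06299213]
axis [ 0.461  -0.0589  0.205 ]
dot [339.  292.6] len 0.0202 wing yaw 24.97
yaw 19.29 pos [ 0.4667 -0.0633  0.2466] rows 4
[-0.02, 0.368, 0.034, 0.001, -0.007, -0.0]
[-0.019, 0.368, 0.033, 0.001, -0.007, -0.0]
[-0.019, 0.368, 0.033, 0.001, -0.007, -0.0]
[-0.018, 0.368, 0.033, 0.001, -0.007, -0.0]
```

>>> step_arm --pt "-0.035 0.3 0.06 0 -0.014 0" --pt "-0.035 0.35 0.06 0 -0.014 0" --pt "-0.01 0.25 0.015 0 -0.004 0" --pt "0 0.03 0 0 0 0" --pt "0 0 0 0 0 0"

```text
time: 13.75
ee_pos: [0.462, -0.0579, 0.1989]
tool_rot: [-0.688, 0.693, 0.152, -0.152]
force: [0.3, -0.3, 0.3]
grip_width: 0.0453
```

```bash
python3 - <<'E'
from h import *
plan([.461,-.0589,.173],25,1)
E
```

```text
yaw 24.82 pos [ 0.462  -0.0579  0.1989] rows 1
[-0.025, 0.519, -0.006, 0.002, -0.001, -0.001]
```

>>> step_arm --pt "-0.015 0.25 0 0 0 0" --pt "-0.015 0.2 0 0 0 0" --pt "-0.005 0.05 0 0 0 0" --pt "0 0 0 0 0 0"

```text
time: 14.15
ee_pos: [0.4612, -0.0591, 0.1728]
tool_rot: [-0.688, 0.694, 0.151, -0.151]
force: [0.4, 0.1, 0.5]
grip_width: 0.0456
```

>>> step_arm --pt "0 0 0 0 0 0" --pt "0 0 0 0 0 0" --pt "0 0 0 0 0 0" --pt "0 0 0 0 0 0" --pt "0 0 0 0 0 0" --jaw 1

```text
time: 14.65
ee_pos: [0.4614, -0.0588, 0.1735]
tool_rot: [-0.688, 0.693, 0.151, -0.15]
force: [-0.2, 5.5, -1.9]
grip_width: 0.0159
```

```bash
python3 -c "
from h import *
st()"
```

```text
t 14.65 tcp [ 0.4614 -0.0588  0.1735] yaw 24.64 j6 -2.17 tau6 0.112 M [1.025 0.104 0.081] F [-0.2  5.5 -1.9] w 0.0159
```

>>> step_arm --pt "0 0.003 0 0 0.03 0" --pt "0 0.004 0 0 0.04 0" --pt "0 0.004 0 0 0.04 0" --pt "0 0.004 0 0 0.04 0" --pt "0 0.004 0 0 0.04 0"

```text
time: 15.15
ee_pos: [0.4615, -0.0593, 0.1727]
tool_rot: [-0.701, 0.707, -0.064, 0.067]
force: [1.2, -2.3, -2.2]
grip_width: 0.0158
```

>>> step_arm --pt "0 0.004 0 0 0.04 0" --pt "0 0.004 0 0 0.04 0" --pt "0 0.004 0 0 0.04 0" --pt "0 0.004 0 0 0.04 0" --pt "0 0.003 0 0 0.03 0"

```text
time: 15.65
ee_pos: [0.4611, -0.0599, 0.172]
tool_rot: [-0.647, 0.653, -0.275, 0.28]
force: [0.9, -0.7, -1.6]
grip_width: 0.0159
```

>>> step_arm --pt "0 0.003 0 0 0.02 0" --pt "0 0.002 0 0 0.016 0" --pt "0 0.002 0 0 0.012 0" --pt "0 0.001 0 0 0.006 0" --pt "0 0 0 0 0.006 0"

```text
time: 16.15
ee_pos: [0.4609, -0.0601, 0.1717]
tool_rot: [-0.617, 0.622, -0.338, 0.343]
force: [1.2, -1.4, -3.6]
grip_width: 0.0158
```

```bash
python3 -c "
from h import *
st()"
```

```text
t 16.15 tcp [ 0.4609 -0.0601  0.1717] yaw -57.6 j6 -0.73 tau6 -0.175 M [-0.063  0.021  0.193] F [ 1.2 -1.4 -3.6] w 0.0158
```

>>> step_arm --pt "0 0.002 0 0 0.016 0" --pt "0 0.002 0 0 0.012 0" --pt "0 0.001 0 0 0.006 0" --pt "0 0 0 0 0.006 0"

```text
time: 16.55
ee_pos: [0.4608, -0.0602, 0.1716]
tool_rot: [-0.593, 0.599, -0.377, 0.383]
force: [0.2, -1.4, -3.1]
grip_width: 0.0153
```

```bash
python3 -c "
from h import *
st()"
```

```text
t 16.55 tcp [ 0.4608 -0.0602  0.1716] yaw -65.04 j6 -0.6 tau6 -0.178 M [-0.081  0.135  0.194] F [ 0.2 -1.4 -3.1] w 0.0153
```

>>> step_arm --pt "0 0.002 0 0 0.016 0" --pt "0 0.002 0 0 0.012 0" --pt "0 0.001 0 0 0.006 0" --pt "0 0 0 0 0.006 0"

```text
time: 16.95
ee_pos: [0.4607, -0.0602, 0.1714]
tool_rot: [-0.568, 0.573, -0.415, 0.421]
force: [0.7, -1.9, -2.3]
grip_width: 0.0158
```

```bash
python3 -c "
from h import *
st()"
```

```text
t 16.95 tcp [ 0.4607 -0.0602  0.1714] yaw -72.49 j6 -0.47 tau6 -0.171 M [-0.038  0.216  0.164] F [ 0.7 -1.9 -2.3] w 0.0158
```

>>> step_arm --pt "0 0.002 0 0 0.016 0" --pt "0 0.002 0 0 0.012 0" --pt "0 0.001 0 0 0.006 0" --pt "0 0 0 0 0.006 0"

```text
time: 17.35
ee_pos: [0.4605, -0.0602, 0.1713]
tool_rot: [-0.539, 0.544, -0.451, 0.457]
force: [0.4, -0.5, -1.8]
grip_width: 0.0154
```

```bash
python3 -c "
from h import *
st()"
```

```text
t 17.35 tcp [ 0.4605 -0.0602  0.1713] yaw -79.97 j6 -0.34 tau6 -0.164 M [0.011 0.293 0.19 ] F [ 0.4 -0.5 -1.8] w 0.0154
```

>>> step_arm --pt "0 0.002 0 0 0.016 0" --pt "0 0.002 0 0 0.012 0" --pt "0 0.001 0 0 0.006 0" --pt "0 0 0 0 0.006 0"

```text
time: 17.75
ee_pos: [0.4603, -0.0602, 0.1711]
tool_rot: [-0.509, 0.514, -0.486, 0.492]
force: [-0.4, -1.2, -0.4]
grip_width: 0.0157
```

```bash
python3 -c "
from h import *
st()"
```

```text
t 17.75 tcp [ 0.4603 -0.0602  0.1711] yaw -87.44 j6 -0.21 tau6 -0.157 M [0.02  0.389 0.193] F [-0.4 -1.2 -0.4] w 0.0157
```

>>> step_arm --pt "0 0.002 0 0 0.016 0" --pt "0 0.002 0 0 0.012 0" --pt "0 0.001 0 0 0.006 0" --pt "0 0 0 0 0.006 0"

```text
time: 18.15
ee_pos: [0.4602, -0.0602, 0.1709]
tool_rot: [-0.476, 0.48, -0.518, 0.524]
force: [-1.1, -1.0, -0.2]
grip_width: 0.016
```

```bash
python3 -c "
from h import *
st()"
```

```text
t 18.15 tcp [ 0.4602 -0.0602  0.1709] yaw -94.91 j6 -0.08 tau6 -0.15 M [0.067 0.463 0.255] F [-1.1 -1.  -0.2] w 0.016
```

>>> step_arm --pt "0 0.002 0 0 0.016 0" --pt "0 0.002 0 0 0.012 0" --pt "0 0.001 0 0 0.006 0" --pt "0 0 0 0 0.006 0"

```text
time: 18.55
ee_pos: [0.4601, -0.0602, 0.1707]
tool_rot: [-0.441, 0.445, -0.548, 0.554]
force: [-1.0, -0.8, 1.2]
grip_width: 0.0155
```

```bash
python3 -c "
from h import *
st()"
```

```text
t 18.55 tcp [ 0.4601 -0.0602  0.1707] yaw -102.39 j6 0.05 tau6 -0.142 M [0.098 0.513 0.209] F [-1.  -0.8  1.2] w 0.0155
```

>>> step_arm --pt "0 0.002 0 0 0.016 0" --pt "0 0.002 0 0 0.012 0" --pt "0 0.001 0 0 0.006 0" --pt "0 0 0 0 0.006 0"

```text
time: 18.95
ee_pos: [0.4599, -0.0602, 0.1706]
tool_rot: [-0.404, 0.408, -0.576, 0.582]
force: [-2.4, -0.9, 1.4]
grip_width: 0.0157
```

```bash
python3 -c "
from h import *
st()"
```

```text
t 18.95 tcp [ 0.4599 -0.0602  0.1706] yaw -109.87 j6 0.18 tau6 -0.133 M [0.152 0.564 0.209] F [-2.4 -0.9  1.4] w 0.0157
```

>>> step_arm --pt "0 0.002 0 0 0.016 0" --pt "0 0.002 0 0 0.012 0" --pt "0 0.001 0 0 0.006 0" --pt "0 0 0 0 0.006 0"

```text
time: 19.35
ee_pos: [0.4598, -0.0601, 0.1704]
tool_rot: [-0.366, 0.37, -0.601, 0.607]
force: [-2.1, -0.8, 2.7]
grip_width: 0.0158
```

```bash
python3 -c "
from h import *
st()"
```

```text
t 19.35 tcp [ 0.4598 -0.0601  0.1704] yaw -117.34 j6 0.31 tau6 -0.08 M [0.236 0.765 0.301] F [-2.1 -0.8  2.7] w 0.0158
```

>>> step_arm --pt "0 0.002 0 0 0.016 0" --pt "0 0.001 0 0 0.012 0" --pt "0 0.001 0 0 0.006 0" --pt "0 0 0 0 0.006 0"

```text
time: 19.75
ee_pos: [0.4597, -0.06, 0.1704]
tool_rot: [-0.326, 0.33, -0.623, 0.63]
force: [-2.5, -0.0, 4.0]
grip_width: 0.0156
```

```bash
python3 -c "
from h import *
st()"
```

```text
t 19.75 tcp [ 0.4597 -0.06    0.1704] yaw -124.79 j6 0.44 tau6 0.07 M [0.389 0.798 0.417] F [-2.5 -0.   4. ] w 0.0156
```

>>> step_arm --pt "0 0.001 0 0 0.016 0" --pt "0 0.001 0 0 0.012 0" --pt "0 0.001 0 0 0.006 0" --pt "0 0 0 0 0.006 0"

```text
time: 20.15
ee_pos: [0.4596, -0.0599, 0.1703]
tool_rot: [-0.284, 0.288, -0.643, 0.65]
force: [-3.4, -1.0, 3.2]
grip_width: 0.0156
```

```bash
python3 -c "
from h import *
st()"
```

```text
t 20.15 tcp [ 0.4596 -0.0599  0.1703] yaw -132.24 j6 0.57 tau6 0.239 M [0.528 0.813 0.575] F [-3.4 -1.   3.2] w 0.0156
```

>>> step_arm --pt "0 0 0 0 0.006 0" --pt "0 0 0 0 0.005 0" --pt "0 0 0 0 0.003 0" --pt "0 0 0 0 0 0"

```text
time: 20.55
ee_pos: [0.4596, -0.0599, 0.1703]
tool_rot: [-0.269, 0.273, -0.65, 0.656]
force: [-3.1, -1.2, 4.3]
grip_width: 0.016
```

```bash
python3 -c "
from h import *
st()"
```

```text
t 20.55 tcp [ 0.4596 -0.0599  0.1703] yaw -134.93 j6 0.62 tau6 0.813 M [0.579 0.865 0.624] F [-3.1 -1.2  4.3] w 0.016
```

>>> step_arm --pt "0 0 0 0 0 0" --pt "0 0 0 0 0 0" --pt "0 0 0 0 0 0" --jaw 0.5

```text
time: 20.85
ee_pos: [0.4603, -0.06, 0.1702]
tool_rot: [-0.27, 0.272, -0.65, 0.657]
force: [-0.7, -0.2, 0.2]
grip_width: 0.0369
```

>>> step_arm --pt "0 -0.79 0 0 0 0" --pt "0 -0.79 0 0 0 0" --pt "0 -0.1 0 0 0 0" --pt "0 0 0 0 -0.02 0"

```text
time: 21.25
ee_pos: [0.46, -0.059, 0.2563]
tool_rot: [-0.29, 0.292, -0.641, 0.648]
force: [-0.1, -0.2, -1.1]
grip_width: 0.0458
```

```bash
python3 - <<'E'
from h import *
st();plan([.461,.090,.255],9.2,19)
E
```

```text
t 21.25 tcp [ 0.46   -0.059   0.2563] yaw -131.4 j6 0.56 tau6 2.368 M [-0.107  0.127  0.019] F [-0.1 -0.2 -1.1] w 0.0458
yaw -131.4 pos [ 0.46   -0.059   0.2563] rows 19
[-0.118, -0.0, -0.103, 0.0, -0.041, 0.0]
[-0.131, -0.0, -0.087, 0.0, -0.041, 0.0]
[-0.141, -0.0, -0.069, 0.0, -0.041, 0.0]
[-0.148, -0.0, -0.051, 0.0, -0.041, 0.0]
[-0.154, 0.0, -0.031, 0.0, -0.041, 0.0]
[-0.156, 0.0, -0.011, 0.0, -0.041, 0.0]
[-0.157, 0.0, 0.009, 0.0, -0.041, 0.0]
[-0.154, 0.0, 0.029, 0.0, -0.041, 0.0]
[-0.149, 0.0, 0.049, 0.0, -0.041, 0.0]
[-0.141, 0.001, 0.068, 0.0, -0.041, 0.0]
[-0.132, 0.001, 0.085, 0.0, -0.041, 0.0]
[-0.119, 0.001, 0.102, 0.0, -0.041, 0.0]
[-0.105, 0.001, 0.116, 0.0, -0.041, 0.0]
[-0.09, 0.001, 0.129, 0.0, -0.041, 0.0]
[-0.072, 0.001, 0.139, 0.0, -0.041, 0.0]
[-0.054, 0.001, 0.147, 0.0, -0.041, 0.0]
[-0.034, 0.001, 0.153, 0.0, -0.041, 0.0]
[-0.014, 0.001, 0.156, 0.0, -0.041, 0.0]
[0.006, 0.001, 0.157, 0.0, -0.041, 0.0]
```

>>> step_arm --pt "-0.118 0 -0.103 0 -0.041 0" --pt "-0.131 0 -0.087 0 -0.041 0" --pt "-0.141 0 -0.069 0 -0.041 0" --pt "-0.148 0 -0.051 0 -0.041 0" --pt "-0.154 0 -0.031 0 -0.041 0"

```text
time: 21.75
ee_pos: [0.4598, -0.0191, 0.2539]
tool_rot: [-0.484, 0.488, -0.511, 0.517]
force: [-0.3, 0.1, 0.3]
grip_width: 0.0458
```

>>> step_arm --pt "-0.156 0 -0.011 0 -0.041 0" --pt "-0.157 0 0.009 0 -0.041 0" --pt "-0.154 0 0.029 0 -0.041 0" --pt "-0.149 0 0.049 0 -0.041 0" --pt "-0.141 0 0.068 0 -0.041 0"

```text
time: 22.25
ee_pos: [0.458, 0.0218, 0.25]
tool_rot: [-0.625, 0.631, -0.324, 0.327]
force: [-0.0, -1.0, -0.1]
grip_width: 0.0458
```

>>> step_arm --pt "-0.132 0 0.085 0 -0.041 0" --pt "-0.119 0 0.102 0 -0.041 0" --pt "-0.105 0 0.116 0 -0.041 0" --pt "-0.09 0 0.129 0 -0.041 0" --pt "-0.072 0 0.139 0 -0.041 0"

```text
time: 22.75
ee_pos: [0.455, 0.0627, 0.2461]
tool_rot: [-0.696, 0.703, -0.101, 0.1]
force: [0.0, -0.2, -1.2]
grip_width: 0.0454
```

>>> step_arm --pt "-0.054 0 0.147 0 -0.041 0" --pt "-0.034 0 0.153 0 -0.041 0" --pt "-0.014 0 0.1 0 -0.03 0" --pt "0 0 0 0 0 0" --pt "0 0 0 0 0 0"

```text
time: 23.25
ee_pos: [0.4524, 0.0847, 0.2427]
tool_rot: [-0.703, 0.71, 0.028, -0.031]
force: [-0.3, -0.5, 0.3]
grip_width: 0.0457
```

```bash
python3 - <<'E'
from h import *
X=look("wb",(.461,.090),.205,9.5)
plan([X[0],X[1],.172],9.5,4)
E
```

```text
wb t 23.25 tcp [0.4524 0.0847 0.2427] yaw 4.75 j6 -1.51 M [0.047 0.038 0.005] F [-0.3 -0.5  0.3] w 0.0457 guess [333. 284.] y [332.3976378  285.48818898]
axis [0.462  0.0895 0.205 ]
dot [334.  316.6] len 0.0202 wing yaw 7.84
yaw 4.75 pos [0.4524 0.0847 0.2428] rows 4
[0.052, 0.353, 0.024, 0.001, -0.007, -0.0]
[0.052, 0.353, 0.022, 0.001, -0.007, -0.0]
[0.052, 0.354, 0.02, 0.001, -0.007, -0.0]
[0.051, 0.354, 0.018, 0.001, -0.007, -0.0]
```

>>> step_arm --pt "0.09 0.3 0.045 0 -0.008 0" --pt "0.09 0.35 0.035 0 -0.008 0" --pt "0.01 0.2 0.01 0 -0.002 0" --pt "0 0.03 0 0 0 0" --pt "0 0 0 0 0 0"

```text
time: 23.8
ee_pos: [0.4618, 0.0886, 0.1974]
tool_rot: [-0.702, 0.709, 0.045, -0.047]
force: [-0.4, -0.3, 0.8]
grip_width: 0.0459
```

```bash
python3 - <<'E'
from h import *
plan([.4615,.0896,.1725],8,1)
E
```

```text
yaw 7.46 pos [0.4618 0.0886 0.1974] rows 1
[-0.001, 0.498, 0.025, 0.003, -0.003, -0.002]
```

>>> step_arm --pt "-0.005 0.25 0.015 0 -0.003 0" --pt "0 0.19 0.008 0 0 0" --pt "0 0.05 0 0 0 0" --pt "0 0 0 0 0 0"

```text
time: 24.2
ee_pos: [0.4615, 0.0894, 0.1719]
tool_rot: [-0.702, 0.709, 0.048, -0.05]
force: [-0.0, 0.6, -0.2]
grip_width: 0.0459
```

>>> step_arm --pt "0 0 0 0 0 0" --pt "0 0 0 0 0 0" --pt "0 0 0 0 0 0" --pt "0 0 0 0 0 0" --pt "0 0 0 0 0 0" --jaw 1

```text
time: 24.7
ee_pos: [0.4619, 0.0895, 0.1725]
tool_rot: [-0.702, 0.709, 0.048, -0.049]
force: [0.9, -0.4, -3.4]
grip_width: 0.0157
```

```bash
python3 -c "
from h import *
st()"
```

```text
t 24.7 tcp [0.4619 0.0895 0.1725] yaw 7.92 j6 -1.55 tau6 0.101 M [ 0.312 -0.011  0.113] F [ 0.9 -0.4 -3.4] w 0.0157
```

>>> step_arm --pt "0 0.003 0 0 0.03 0" --pt "0 0.004 0 0 0.04 0" --pt "0 0.004 0 0 0.04 0" --pt "0 0.004 0 0 0.04 0" --pt "0 0.004 0 0 0.04 0"

```text
time: 25.2
ee_pos: [0.4619, 0.0891, 0.1717]
tool_rot: [-0.683, 0.691, -0.167, 0.168]
force: [-0.9, -1.7, -0.3]
grip_width: 0.0157
```

>>> step_arm --pt "0 0.004 0 0 0.04 0" --pt "0 0.004 0 0 0.04 0" --pt "0 0.004 0 0 0.04 0" --pt "0 0.004 0 0 0.04 0" --pt "0 0.003 0 0 0.03 0"

```text
time: 25.7
ee_pos: [0.4615, 0.0887, 0.1709]
tool_rot: [-0.599, 0.606, -0.368, 0.371]
force: [-0.1, -0.8, -0.4]
grip_width: 0.0158
```

>>> step_arm --pt "0 0.003 0 0 0.02 0" --pt "0 0.002 0 0 0.016 0" --pt "0 0.002 0 0 0.012 0" --pt "0 0.001 0 0 0.006 0" --pt "0 0 0 0 0.006 0"

```text
time: 26.2
ee_pos: [0.4614, 0.0887, 0.1707]
tool_rot: [-0.56, 0.566, -0.426, 0.43]
force: [1.0, -0.1, -2.0]
grip_width: 0.0158
```

```bash
python3 -c "
from h import *
st()"
```

```text
t 26.2 tcp [0.4614 0.0887 0.1707] yaw -74.5 j6 -0.12 tau6 -0.251 M [ 0.116 -0.045  0.068] F [ 1.  -0.1 -2. ] w 0.0158
```

>>> step_arm --pt "0 0.003 0 0 0.02 0" --pt "0 0.002 0 0 0.02 0" --pt "0 0.002 0 0 0.012 0" --pt "0 0.001 0 0 0.006 0" --pt "0 0 0 0 0.006 0"

```text
time: 26.7
ee_pos: [0.4612, 0.0886, 0.1704]
tool_rot: [-0.512, 0.518, -0.482, 0.486]
force: [0.3, -0.7, -2.0]
grip_width: 0.0157
```

```bash
python3 -c "
from h import *
st()"
```

```text
t 26.7 tcp [0.4612 0.0886 0.1704] yaw -86.46 j6 0.09 tau6 -0.246 M [0.167 0.017 0.091] F [ 0.3 -0.7 -2. ] w 0.0157
```

>>> step_arm --pt "0 0.002 0 0 0.016 0" --pt "0 0.002 0 0 0.012 0" --pt "0 0.001 0 0 0.006 0" --pt "0 0 0 0 0.006 0"

```text
time: 27.1
ee_pos: [0.4611, 0.0886, 0.1703]
tool_rot: [-0.48, 0.486, -0.515, 0.519]
force: [-0.3, 0.3, -1.1]
grip_width: 0.0159
```

```bash
python3 -c "
from h import *
st()"
```

```text
t 27.1 tcp [0.4611 0.0886 0.1703] yaw -93.91 j6 0.22 tau6 -0.261 M [0.155 0.1   0.026] F [-0.3  0.3 -1.1] w 0.0159
```

>>> step_arm --pt "0 0.003 0 0 0.02 0" --pt "0 0.002 0 0 0.016 0" --pt "0 0.001 0 0 0.006 0" --pt "0 0 0 0 0.006 0"

```text
time: 27.5
ee_pos: [0.461, 0.0887, 0.1701]
tool_rot: [-0.438, 0.444, -0.55, 0.555]
force: [-1.0, -0.5, 0.2]
grip_width: 0.0156
```

```bash
python3 -c "
from h import *
st()"
```

```text
t 27.5 tcp [0.461  0.0887 0.1701] yaw -102.84 j6 0.38 tau6 -0.223 M [0.1   0.155 0.079] F [-1.  -0.5  0.2] w 0.0156
```

>>> step_arm --pt "0 0.002 0 0 0.016 0" --pt "0 0.002 0 0 0.012 0" --pt "0 0.001 0 0 0.006 0" --pt "0 0 0 0 0.006 0"

```text
time: 27.9
ee_pos: [0.461, 0.0887, 0.1699]
tool_rot: [-0.401, 0.407, -0.578, 0.583]
force: [-0.8, -0.1, 0.0]
grip_width: 0.0155
```

```bash
python3 -c "
from h import *
st()"
```

```text
t 27.9 tcp [0.461  0.0887 0.1699] yaw -110.25 j6 0.51 tau6 -0.261 M [0.124 0.245 0.092] F [-0.8 -0.1  0. ] w 0.0155
```

>>> step_arm --pt "0 0.002 0 0 0.016 0" --pt "0 0.002 0 0 0.012 0" --pt "0 0.001 0 0 0.006 0" --pt "0 0 0 0 0.006 0"

```text
time: 28.3
ee_pos: [0.4609, 0.0888, 0.1698]
tool_rot: [-0.363, 0.369, -0.602, 0.608]
force: [-1.2, 0.2, 0.7]
grip_width: 0.0155
```

```bash
python3 -c "
from h import *
st()"
```

```text
t 28.3 tcp [0.4609 0.0888 0.1698] yaw -117.7 j6 0.64 tau6 -0.262 M [0.173 0.328 0.064] F [-1.2  0.2  0.7] w 0.0155
```

>>> step_arm --pt "0 0.002 0 0 0.016 0" --pt "0 0.002 0 0 0.012 0" --pt "0 0.001 0 0 0.006 0" --pt "0 0 0 0 0.006 0"

```text
time: 28.7
ee_pos: [0.4607, 0.0888, 0.1696]
tool_rot: [-0.323, 0.328, -0.625, 0.63]
force: [-2.4, -0.5, 2.2]
grip_width: 0.0158
```

```bash
python3 -c "
from h import *
st()"
```

```text
t 28.7 tcp [0.4607 0.0888 0.1696] yaw -125.16 j6 0.77 tau6 -0.229 M [0.18  0.378 0.142] F [-2.4 -0.5  2.2] w 0.0158
```

>>> step_arm --pt "0 0.002 0 0 0.016 0" --pt "0 0.002 0 0 0.012 0" --pt "0 0.001 0 0 0.006 0" --pt "0 0 0 0 0.006 0"

```text
time: 29.1
ee_pos: [0.4607, 0.0888, 0.1695]
tool_rot: [-0.282, 0.287, -0.645, 0.65]
force: [-2.4, -0.7, 3.0]
grip_width: 0.0158
```

```bash
python3 -c "
from h import *
st()"
```

```text
t 29.1 tcp [0.4607 0.0888 0.1695] yaw -132.63 j6 0.9 tau6 -0.154 M [0.338 0.482 0.228] F [-2.4 -0.7  3. ] w 0.0158
```

>>> step_arm --pt "0 0.002 0 0 0.016 0" --pt "0 0.002 0 0 0.012 0" --pt "0 0.001 0 0 0.006 0" --pt "0 0 0 0 0.006 0"

```text
time: 29.5
ee_pos: [0.4606, 0.0889, 0.1694]
tool_rot: [-0.239, 0.244, -0.662, 0.668]
force: [-3.6, -1.3, 2.6]
grip_width: 0.0154
```

```bash
python3 -c "
from h import *
st()"
```

```text
t 29.5 tcp [0.4606 0.0889 0.1694] yaw -140.1 j6 1.03 tau6 -0.049 M [0.408 0.471 0.354] F [-3.6 -1.3  2.6] w 0.0154
```

>>> step_arm --pt "0 0.001 0 0 0.016 0" --pt "0 0.001 0 0 0.012 0" --pt "0 0.001 0 0 0.006 0" --pt "0 0 0 0 0.006 0"

```text
time: 29.9
ee_pos: [0.4606, 0.089, 0.1693]
tool_rot: [-0.195, 0.2, -0.676, 0.682]
force: [-4.3, -1.0, 3.3]
grip_width: 0.0158
```

```bash
python3 -c "
from h import *
st()"
```

```text
t 29.9 tcp [0.4606 0.089  0.1693] yaw -147.56 j6 1.16 tau6 0.112 M [0.532 0.509 0.446] F [-4.3 -1.   3.3] w 0.0158
```

>>> step_arm --pt "0 0 0 0 0.006 0" --pt "0 0 0 0 0.006 0" --pt "0 0 0 0 0 0"

```text
time: 30.2
ee_pos: [0.4605, 0.089, 0.1693]
tool_rot: [-0.182, 0.186, -0.68, 0.686]
force: [-3.4, -1.1, 4.1]
grip_width: 0.0158
```

```bash
python3 -c "
from h import *
st()"
```

```text
t 30.2 tcp [0.4605 0.089  0.1693] yaw -149.88 j6 1.2 tau6 0.742 M [0.478 0.56  0.411] F [-3.4 -1.1  4.1] w 0.0158
```

>>> step_arm --pt "0 0 0 0 0 0" --pt "0 0 0 0 0 0" --pt "0 0 0 0 0 0" --jaw 0.5

```text
time: 30.5
ee_pos: [0.461, 0.0889, 0.1692]
tool_rot: [-0.182, 0.185, -0.68, 0.686]
force: [-0.2, -0.2, 0.2]
grip_width: 0.0368
```

>>> step_arm --pt "0 -0.79 0 0 0 0" --pt "0 -0.79 0 0 0 0" --pt "0 -0.1 0 0 0 0" --pt "0 0 0 0 -0.02 0"

```text
time: 30.9
ee_pos: [0.4609, 0.0896, 0.2552]
tool_rot: [-0.203, 0.207, -0.673, 0.68]
force: [-0.3, 0.1, -0.7]
grip_width: 0.0455
```

```bash
python3 - <<'E'
from h import *
st();plan([.606,-.057,.26],17,20)
E
```

```text
t 30.9 tcp [0.4609 0.0896 0.2552] yaw -146.28 j6 1.14 tau6 2.369 M [-0.133  0.129  0.02 ] F [-0.3  0.1 -0.7] w 0.0455
yaw -146.28 pos [0.4609 0.0896 0.2552] rows 20
[-0.039, -0.004, 0.203, 0.0, -0.045, 0.0]
[-0.01, -0.004, 0.206, 0.0, -0.045, 0.0]
[0.019, -0.004, 0.205, 0.0, -0.045, 0.0]
[0.048, -0.003, 0.201, 0.0, -0.045, 0.0]
[0.076, -0.003, 0.192, 0.0, -0.045, 0.0]
[0.103, -0.003, 0.179, 0.0, -0.045, 0.0]
[0.127, -0.003, 0.163, 0.0, -0.045, 0.0]
[0.149, -0.003, 0.143, 0.0, -0.045, 0.0]
[0.168, -0.003, 0.12, 0.0, -0.045, 0.0]
[0.183, -0.003, 0.095, 0.0, -0.045, 0.0]
[0.195, -0.003, 0.068, 0.0, -0.045, 0.0]
[0.202, -0.003, 0.04, 0.0, -0.045, 0.0]
[0.206, -0.004, 0.011, 0.0, -0.045, 0.0]
[0.205, -0.004, -0.019, 0.0, -0.045, 0.0]
[0.201, -0.004, -0.048, 0.0, -0.045, 0.0]
[0.192, -0.004, -0.076, 0.0, -0.045, 0.0]
[0.179, -0.004, -0.102, 0.0, -0.045, 0.0]
[0.163, -0.004, -0.126, 0.0, -0.045, 0.0]
[0.143, -0.004, -0.148, 0.0, -0.045, 0.0]
[0.121, -0.005, -0.167, 0.0, -0.045, 0.0]
```

>>> step_arm --pt "-0.039 -0.01 0.203 0 -0.045 0" --pt "-0.01 -0.01 0.206 0 -0.045 0" --pt "0.019 -0.01 0.205 0 -0.045 0" --pt "0.048 -0.01 0.2 0 -0.045 0" --pt "0.076 -0.01 0.192 0 -0.045 0"

```text
time: 31.4
ee_pos: [0.4978, 0.0526, 0.2559]
tool_rot: [-0.431, 0.438, -0.556, 0.56]
force: [-0.2, -0.8, -0.1]
grip_width: 0.0454
```

>>> step_arm --pt "0.103 -0.01 0.179 0 -0.045 0" --pt "0.127 -0.01 0.163 0 -0.045 0" --pt "0.149 -0.01 0.143 0 -0.045 0" --pt "0.168 -0.01 0.12 0 -0.045 0" --pt "0.183 -0.01 0.095 0 -0.045 0"

```text
time: 31.9
ee_pos: [0.5359, 0.0153, 0.2547]
tool_rot: [-0.602, 0.611, -0.364, 0.364]
force: [-0.7, 0.3, -0.9]
grip_width: 0.0458
```

>>> step_arm --pt "0.195 -0.01 0.068 0 -0.045 0" --pt "0.2 -0.01 0.04 0 -0.045 0" --pt "0.2 -0.01 0.011 0 -0.045 0" --pt "0.2 -0.01 -0.019 0 -0.045 0" --pt "0.2 -0.01 -0.048 0 -0.045 0"

```text
time: 32.4
ee_pos: [0.5742, -0.0205, 0.2531]
tool_rot: [-0.692, 0.701, -0.124, 0.118]
force: [0.4, 0.9, -0.3]
grip_width: 0.0453
```

>>> step_arm --pt "0.19 -0.01 -0.076 0 -0.045 0" --pt "0.17 -0.01 -0.1 0 -0.045 0" --pt "0.14 0 -0.1 0 -0.04 0" --pt "0 0 0 0 0 0" --pt "0 0 0 0 0 0"

```text
time: 32.9
ee_pos: [0.5964, -0.0407, 0.2499]
tool_rot: [-0.703, 0.71, 0.024, -0.033]
force: [-0.6, -0.3, 0.1]
grip_width: 0.0459
```

```bash
python3 - <<'E'
from h import *
X=look("wd",(.610,-.060),.205,17.6)
plan([.6102,-.0596,.1725],17.6,4)
E
```

```text
wd t 32.9 tcp [ 0.5964 -0.0407  0.2499] yaw 4.6 j6 -1.75 M [ 0.068  0.031 -0.051] F [-0.6 -0.3  0.1] w 0.0459 guess [292. 284.] y [292.22580645 284.39170507]
axis [ 0.61   -0.0599  0.205 ]
dot [296.6 314.2] len 0.0199 wing yaw 11.12
yaw 4.62 pos [ 0.5963 -0.0406  0.2499] rows 4
[0.067, 0.387, -0.097, 0.001, -0.018, -0.001]
[0.06, 0.387, -0.101, 0.001, -0.018, -0.001]
[0.052, 0.387, -0.105, 0.001, -0.018, -0.001]
[0.045, 0.387, -0.108, 0.001, -0.018, -0.001]
```

>>> step_arm --pt "0.09 0.1 -0.16 0 -0.014 0" --pt "0.08 0.2 -0.16 0 -0.014 0" --pt "0.05 0.25 -0.09 0 -0.008 0" --pt "0 0.05 0 0 0 0" --pt "0 0 0 0 0 0"

```text
time: 33.45
ee_pos: [0.6082, -0.0591, 0.218]
tool_rot: [-0.701, 0.707, 0.061, -0.071]
force: [1.2, 0.6, 0.7]
grip_width: 0.0456
```

```bash
python3 - <<'E'
from h import *
X=look("wd2",(.610,-.060),.205,11)
plan([.6101,-.0598,.1725],11,1)
E
```

```text
wd2 t 33.45 tcp [ 0.6082 -0.0591  0.218 ] yaw 10.68 j6 -1.88 M [ 0.025  0.031 -0.008] F [1.2 0.6 0.7] w 0.0456 guess [323. 290.] y [323.35018051 289.24909747]
axis [ 0.6098 -0.0598  0.205 ]
dot [323.7 324.5] len 0.0203 wing yaw 11.12
yaw 10.69 pos [ 0.6082 -0.0591  0.2182] rows 1
[0.049, 0.913, -0.014, 0.002, -0.002, -0.005]
```

>>> step_arm --pt "0.02 0.35 -0.015 0 -0.002 0" --pt "0.01 0.35 0 0 0 0" --pt "0 0.15 0 0 0 0" --pt "0 0.03 0 0 0 0" --pt "0 0 0 0 0 0"

```text
time: 34.0
ee_pos: [0.6101, -0.059, 0.1757]
tool_rot: [-0.7, 0.707, 0.063, -0.071]
force: [-0.3, -0.5, 0.5]
grip_width: 0.0457
```

>>> step_arm --pt "0 0 0 0 0 0" --pt "0 0 0 0 0 0" --pt "0 0 0 0 0 0" --pt "0 0 0 0 0 0" --pt "0 0 0 0 0 0" --jaw 1

```text
time: 34.5
ee_pos: [0.6111, -0.0593, 0.178]
tool_rot: [-0.7, 0.708, 0.064, -0.07]
force: [0.2, -2.8, -4.5]
grip_width: 0.0158
```

```bash
python3 -c "
from h import *
st()"
```

```text
t 34.5 tcp [ 0.6111 -0.0593  0.178 ] yaw 10.85 j6 -1.88 tau6 0.114 M [-0.381 -0.129  0.074] F [ 0.2 -2.8 -4.5] w 0.0158
```

>>> step_arm --pt "0 0.003 -0.003 0 0.03 0" --pt "0 0.004 -0.003 0 0.04 0" --pt "0 0.004 -0.003 0 0.04 0" --pt "0 0.004 -0.003 0 0.04 0" --pt "0 0.004 -0.003 0 0.04 0"

```text
time: 35.0
ee_pos: [0.611, -0.0607, 0.1773]
tool_rot: [-0.686, 0.696, -0.151, 0.149]
force: [-0.7, -2.0, 0.2]
grip_width: 0.0156
```

>>> step_arm --pt "0 0.004 -0.003 0 0.04 0" --pt "0 0.004 -0.003 0 0.04 0" --pt "0 0.004 -0.003 0 0.04 0" --pt "0 0.004 -0.003 0 0.04 0" --pt "0 0.003 -0.002 0 0.03 0"

```text
time: 35.5
ee_pos: [0.6101, -0.0617, 0.1765]
tool_rot: [-0.606, 0.617, -0.355, 0.355]
force: [-0.8, -2.1, -0.3]
grip_width: 0.0153
```

>>> step_arm --pt "0 0.003 0 0 0.02 0" --pt "0 0.002 0 0 0.016 0" --pt "0 0.002 0 0 0.012 0" --pt "0 0.001 0 0 0.006 0" --pt "0 0 0 0 0.006 0"

```text
time: 36.0
ee_pos: [0.6097, -0.0619, 0.1762]
tool_rot: [-0.568, 0.578, -0.414, 0.414]
force: [-0.2, -1.1, -0.6]
grip_width: 0.016
```

```bash
python3 -c "
from h import *
st()"
```

```text
t 36.0 tcp [ 0.6097 -0.0619  0.1762] yaw -71.71 j6 -0.44 tau6 -0.249 M [ 0.097 -0.016  0.095] F [-0.2 -1.1 -0.6] w 0.016
```

>>> step_arm --pt "0 0.003 0 0 0.02 0" --pt "0 0.002 0 0 0.02 0" --pt "0 0.002 0 0 0.012 0" --pt "0 0.001 0 0 0.006 0" --pt "0 0 0 0 0.006 0"

```text
time: 36.5
ee_pos: [0.6093, -0.0621, 0.1759]
tool_rot: [-0.521, 0.532, -0.471, 0.472]
force: [-0.9, -1.7, -0.5]
grip_width: 0.0156
```

```bash
python3 -c "
from h import *
st()"
```

```text
t 36.5 tcp [ 0.6093 -0.0621  0.1759] yaw -83.67 j6 -0.23 tau6 -0.243 M [0.081 0.017 0.134] F [-0.9 -1.7 -0.5] w 0.0156
```

>>> step_arm --pt "0 0.002 0 0 0.016 0" --pt "0 0.002 0 0 0.012 0" --pt "0 0.001 0 0 0.006 0" --pt "0 0 0 0 0.006 0"

```text
time: 36.9
ee_pos: [0.609, -0.0621, 0.1758]
tool_rot: [-0.49, 0.501, -0.505, 0.505]
force: [-1.9, -1.6, -0.5]
grip_width: 0.0154
```

```bash
python3 -c "
from h import *
st()"
```

```text
t 36.9 tcp [ 0.609  -0.0621  0.1758] yaw -91.13 j6 -0.1 tau6 -0.258 M [0.058 0.129 0.097] F [-1.9 -1.6 -0.5] w 0.0154
```

>>> step_arm --pt "0 0.003 0 0 0.02 0" --pt "0 0.002 0 0 0.016 0" --pt "0 0.001 0 0 0.006 0" --pt "0 0 0 0 0.006 0"

```text
time: 37.3
ee_pos: [0.6086, -0.0621, 0.1756]
tool_rot: [-0.449, 0.46, -0.541, 0.542]
force: [-1.7, -1.4, 0.0]
grip_width: 0.016
```

```bash
python3 -c "
from h import *
st()"
```

```text
t 37.3 tcp [ 0.6086 -0.0621  0.1756] yaw -100.06 j6 0.05 tau6 -0.22 M [0.077 0.168 0.098] F [-1.7 -1.4  0. ] w 0.016
```

>>> step_arm --pt "0 0.002 0 0 0.016 0" --pt "0 0.002 0 0 0.012 0" --pt "0 0.001 0 0 0.006 0" --pt "0 0 0 0 0.006 0"

```text
time: 37.7
ee_pos: [0.6084, -0.062, 0.1754]
tool_rot: [-0.413, 0.424, -0.569, 0.571]
force: [-2.7, -1.1, 1.1]
grip_width: 0.0156
```

```bash
python3 -c "
from h import *
st()"
```

```text
t 37.7 tcp [ 0.6084 -0.062   0.1754] yaw -107.47 j6 0.18 tau6 -0.258 M [0.104 0.272 0.128] F [-2.7 -1.1  1.1] w 0.0156
```

>>> step_arm --pt "0 0.002 0 0 0.016 0" --pt "0 0.002 0 0 0.012 0" --pt "0 0.001 0 0 0.006 0" --pt "0 0 0 0 0.006 0"

```text
time: 38.1
ee_pos: [0.6081, -0.0619, 0.1752]
tool_rot: [-0.375, 0.386, -0.595, 0.597]
force: [-3.7, -0.5, 2.2]
grip_width: 0.0154
```

```bash
python3 -c "
from h import *
st()"
```

```text
t 38.1 tcp [ 0.6081 -0.0619  0.1752] yaw -114.91 j6 0.31 tau6 -0.259 M [0.086 0.373 0.073] F [-3.7 -0.5  2.2] w 0.0154
```

>>> step_arm --pt "0 0.002 0.002 0 0.016 0" --pt "0 0.002 0.002 0 0.012 0" --pt "0 0.001 0 0 0.006 0" --pt "0 0 0 0 0.006 0"

```text
time: 38.5
ee_pos: [0.6079, -0.0617, 0.1751]
tool_rot: [-0.335, 0.347, -0.619, 0.621]
force: [-3.2, -1.9, 2.3]
grip_width: 0.0158
```

```bash
python3 -c "
from h import *
st()"
```

```text
t 38.5 tcp [ 0.6079 -0.0617  0.1751] yaw -122.39 j6 0.44 tau6 -0.226 M [0.152 0.445 0.152] F [-3.2 -1.9  2.3] w 0.0158
```

>>> step_arm --pt "0 0.002 0.002 0 0.016 0" --pt "0 0.002 0.002 0 0.012 0" --pt "0 0.001 0 0 0.006 0" --pt "0 0 0 0 0.006 0"

```text
time: 38.9
ee_pos: [0.6076, -0.0616, 0.175]
tool_rot: [-0.293, 0.305, -0.639, 0.642]
force: [-4.6, -1.0, 0.5]
grip_width: 0.0154
```

```bash
python3 -c "
from h import *
st()"
```

```text
t 38.9 tcp [ 0.6076 -0.0616  0.175 ] yaw -129.91 j6 0.57 tau6 -0.168 M [0.21  0.34  0.194] F [-4.6 -1.   0.5] w 0.0154
```

>>> step_arm --pt "0 0.002 0.002 0 0.016 0" --pt "0 0.002 0.002 0 0.012 0" --pt "0 0.001 0 0 0.006 0" --pt "0 0 0 0 0.006 0"

```text
time: 39.3
ee_pos: [0.6074, -0.0615, 0.1749]
tool_rot: [-0.25, 0.263, -0.658, 0.66]
force: [-4.3, -1.3, 2.2]
grip_width: 0.016
```

```bash
python3 -c "
from h import *
st()"
```

```text
t 39.3 tcp [ 0.6074 -0.0615  0.1749] yaw -137.46 j6 0.7 tau6 -0.09 M [0.286 0.275 0.3  ] F [-4.3 -1.3  2.2] w 0.016
```

>>> step_arm --pt "0 0.002 0.002 0 0.016 0" --pt "0 0.001 0.002 0 0.012 0" --pt "0 0.001 0 0 0.006 0" --pt "0 0 0 0 0.006 0"

```text
time: 39.7
ee_pos: [0.6072, -0.0612, 0.1748]
tool_rot: [-0.207, 0.219, -0.673, 0.676]
force: [-5.0, -0.4, 2.5]
grip_width: 0.0158
```

```bash
python3 -c "
from h import *
st()"
```

```text
t 39.7 tcp [ 0.6072 -0.0612  0.1748] yaw -144.97 j6 0.83 tau6 0.017 M [0.294 0.222 0.412] F [-5.  -0.4  2.5] w 0.0158
```

>>> step_arm --pt "0 0.001 0 0 0.01 0" --pt "0 0.001 0 0 0.008 0" --pt "0 0 0 0 0.006 0" --pt "0 0 0 0 0.006 0"

```text
time: 40.1
ee_pos: [0.607, -0.0611, 0.1747]
tool_rot: [-0.173, 0.186, -0.682, 0.686]
force: [-6.6, -0.0, 3.3]
grip_width: 0.0156
```

```bash
python3 -c "
from h import *
st()"
```

```text
t 40.1 tcp [ 0.607  -0.0611  0.1747] yaw -150.59 j6 0.93 tau6 0.053 M [0.473 0.267 0.475] F [-6.6 -0.   3.3] w 0.0156
```

>>> step_arm --pt "0 0 0 0 0 0" --pt "0 0 0 0 0 0" --pt "0 0 0 0 0 0" --jaw 0.5

```text
time: 40.4
ee_pos: [0.6076, -0.0611, 0.1746]
tool_rot: [-0.174, 0.185, -0.682, 0.686]
force: [-0.1, -0.4, -0.1]
grip_width: 0.0366
```

>>> step_arm --pt "0 -0.79 0 0 0 0" --pt "0 -0.79 0 0 0 0" --pt "0 -0.1 0 0 0 0" --pt "0 0 0 0 0 0"

```text
time: 40.8
ee_pos: [0.6088, -0.0601, 0.2603]
tool_rot: [-0.174, 0.185, -0.682, 0.686]
force: [-0.4, -0.2, -0.4]
grip_width: 0.0458
```

```bash
python3 - <<'E'
from h import *
st();plan([.460,-.060,.25],-134.9,5)
E
```

```text
t 40.8 tcp [ 0.6088 -0.0601  0.2603] yaw -150.58 j6 0.93 tau6 0.0 M [-0.056  0.132  0.007] F [-0.4 -0.2 -0.4] w 0.0458
yaw -150.58 pos [ 0.6088 -0.0601  0.2603] rows 5
[0.518, 0.05, -0.293, 0.0, -0.017, 0.001]
[0.501, 0.048, -0.321, 0.0, -0.017, 0.001]
[0.483, 0.046, -0.348, 0.0, -0.017, 0.001]
[0.463, 0.045, -0.374, 0.0, -0.017, 0.001]
[0.442, 0.043, -0.398, 0.0, -0.017, 0.001]
```

>>> step_arm --pt "0.518 0.04 -0.293 0 -0.017 0.001" --pt "0.501 0.04 -0.321 0 -0.017 0.001" --pt "0.483 0.04 -0.348 0 -0.017 0.001" --pt "0.463 0.04 -0.374 0 -0.017 0.001" --pt "0.37 0 -0.33 0 -0.014 0.001"

```text
time: 41.3
ee_pos: [0.4609, -0.0597, 0.248]
tool_rot: [0.268, -0.271, 0.655, -0.653]
force: [0.9, -0.5, 0.1]
grip_width: 0.0458
```

>>> step_arm --pt "0 0 0 0 0 0" --pt "0 0 0 0 0 0"

```text
time: 41.5
ee_pos: [0.4578, -0.0595, 0.2461]
tool_rot: [0.267, -0.272, 0.655, -0.652]
force: [0.2, -0.1, -0.2]
grip_width: 0.0456
```

```bash
python3 - <<'E'
from h import *
look("wc3",(.460,-.059),.202,-135);plan([.4603,-.0597,.1705],-134.9,2)
E
```

```text
wc3 t 41.5 tcp [ 0.4578 -0.0595  0.2461] yaw -135.21 j6 0.61 M [-0.145  0.098 -0.059] F [ 0.2 -0.1 -0.2] w 0.0456 guess [327. 263.] y [327.82008368 262.77405858]
axis [ 0.4604 -0.0593  0.202 ]
dot [326.2 291.9] len 0.0189 wing yaw -138.07
yaw -135.2 pos [ 0.4578 -0.0595  0.246 ] rows 2
[-0.019, 0.754, 0.024, 0.001, -0.001, 0.001]
[-0.017, 0.754, 0.022, 0.001, -0.001, 0.001]
```

View pics/wc3.png

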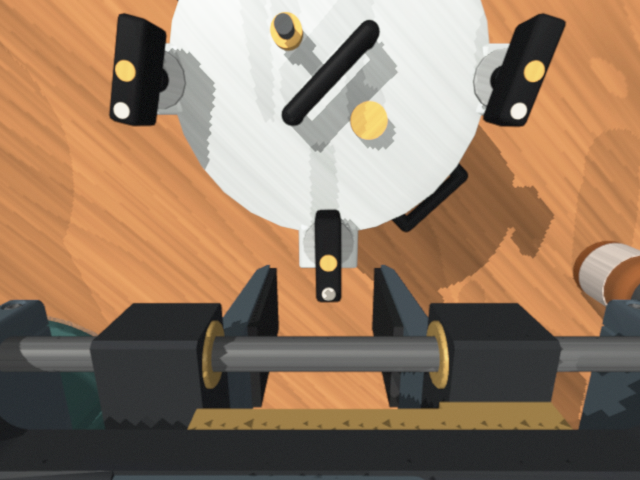

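The view shows nut c (bolt top (328,263), white dot (326,292)) still lined up where I left it, between the fingers. I'll grip it and feel its torque with a 1 degree turn.

>>> step_arm --pt "-0.03 0.6 0.03 0 0 0" --pt "-0.015 0.6 0.015 0 0 0" --pt "0 0.26 0 0 0 0" --pt "0 0.03 0 0 0 0" --pt "0 0 0 0 0 0"

```text
time: 42.05
ee_pos: [0.4651, -0.0595, 0.1686]
tool_rot: [0.267, -0.271, 0.655, -0.653]
force: [0.8, -0.5, 0.4]
grip_width: 0.046
```

>>> step_arm --pt "0 0 0 0 0 0" --pt "0 0 0 0 0 0" --pt "0 0 0 0 0 0" --pt "0 0 0 0 0 0" --pt "0 0 0 0 0 0" --jaw 1

```text
time: 42.55
ee_pos: [0.4631, -0.0564, 0.1702]
tool_rot: [0.265, -0.271, 0.659, -0.65]
force: [8.3, -11.7, -17.7]
grip_width: 0.0156
```

```bash
python3 -c "
from h import *
st()"
```

```text
t 42.55 tcp [ 0.4631 -0.0564  0.1702] yaw -135.43 j6 0.61 tau6 -0.108 M [-2.933 -1.956 -0.04 ] F [  8.3 -11.7 -17.7] w 0.0156
```

>>> step_arm --pt "0 0 0 0 0.003 0" --pt "0 0 0 0 0.003 0"

```text
time: 42.75
ee_pos: [0.4631, -0.0564, 0.1702]
tool_rot: [0.259, -0.265, 0.66, -0.653]
force: [3.0, 3.0, -9.5]
grip_width: 0.0155
```

```bash
python3 -c "
from h import *
st()"
```

```text
t 42.75 tcp [ 0.4631 -0.0564  0.1702] yaw -136.5 j6 0.63 tau6 0.33 M [-0.092 -0.65   0.523] F [ 3.   3.  -9.5] w 0.0155
```

>>> step_arm --pt "0 0 0 0 0 0" --pt "0 0 0 0 0 0" --pt "0 0 0 0 0 0" --jaw 0.5

```text
time: 43.05
ee_pos: [0.4638, -0.0566, 0.1712]
tool_rot: [0.259, -0.264, 0.661, -0.653]
force: [0.1, 1.1, 1.0]
grip_width: 0.0367
```

>>> step_arm --pt "0 -0.79 0 0 0 0" --pt "0 -0.79 0 0 0 0" --pt "0 -0.1 0 0 0 0" --pt "0 0 0 0 0 0"

```text
time: 43.45
ee_pos: [0.4647, -0.0575, 0.2582]
tool_rot: [0.259, -0.264, 0.661, -0.653]
force: [0.7, -0.1, -1.1]
grip_width: 0.0457
```

```bash
python3 - <<'E'
from h import *
st();plan([.605,.084,.25],-147.2,6)
E
```

```text
t 43.45 tcp [ 0.4647 -0.0575  0.2582] yaw -136.65 j6 0.64 tau6 -0.0 M [-0.131  0.123 -0.02 ] F [ 0.7 -0.1 -1.1] w 0.0457
yaw -136.65 pos [ 0.4647 -0.0575  0.2582] rows 6
[-0.664, 0.026, -0.022, 0.001, 0.01, 0.0]
[-0.663, 0.026, -0.042, 0.001, 0.01, 0.0]
[-0.661, 0.026, -0.062, 0.001, 0.01, 0.0]
[-0.659, 0.027, -0.083, 0.001, 0.01, 0.0]
[-0.656, 0.027, -0.103, 0.001, 0.01, 0.0]
[-0.653, 0.027, -0.123, 0.001, 0.01, 0.0]
```

>>> step_arm --pt "-0.664 0 -0.022 0 0.01 0" --pt "-0.663 0 -0.042 0 0.01 0" --pt "-0.661 0 -0.062 0 0.01 0" --pt "-0.659 0 -0.083 0 0.01 0" --pt "-0.656 0 -0.103 0 0.01 0"

```text
time: 43.95
ee_pos: [0.5826, 0.0618, 0.2523]
tool_rot: [0.201, -0.21, 0.681, -0.673]
force: [0.4, 0.0, 0.8]
grip_width: 0.0459
```

>>> step_arm --pt "-0.55 0 -0.1 0 0.01 0" --pt "0 0 0 0 0 0" --pt "0 0 0 0 0 0"

```text
time: 44.25
ee_pos: [0.6039, 0.0845, 0.2469]
tool_rot: [0.188, -0.201, 0.684, -0.675]
force: [0.6, 0.2, -0.4]
grip_width: 0.0455
```

```bash
python3 - <<'E'
from h import *
X=look("wa3",(.610,.089),.202,-147);plan([.6100,.0888,.19],-147.2,3)
E
```

```text
wa3 t 44.25 tcp [0.6039 0.0845 0.2469] yaw -148.0 j6 1.1 M [-0.102  0.098 -0.014] F [ 0.6  0.2 -0.4] w 0.0455 guess [325. 253.] y [325.52 253.3 ]
axis [0.6099 0.0885 0.202 ]
dot [326.4 284.6] len 0.0201 wing yaw -146.46
yaw -148.03 pos [0.6037 0.0843 0.247 ] rows 3
[-0.057, 0.379, 0.003, 0.002, -0.002, 0.001]
[-0.055, 0.379, 0.001, 0.002, -0.002, 0.001]
[-0.053, 0.379, -0.0, 0.002, -0.002, 0.001]
```

>>> step_arm --pt "-0.06 0.35 0.003 0.002 -0.002 0.001" --pt "-0.06 0.35 0.001 0.002 -0.002 0.001" --pt "-0.04 0.2 0 0.002 0 0.001" --pt "0 0.03 0 0 0 0" --pt "0 0 0 0 0 0"

```text
time: 44.8
ee_pos: [0.6075, 0.0857, 0.1981]
tool_rot: [-0.197, 0.2, -0.677, 0.68]
force: [-0.4, 0.5, 0.6]
grip_width: 0.0458
```

```bash
python3 - <<'E'
from h import *
plan([.6100,.0887,.1715],-147,1)
E
```

```text
yaw -147.39 pos [0.6075 0.0857 0.1981] rows 1
[-0.078, 0.531, -0.025, -0.001, -0.002, 0.002]
```

>>> step_arm --pt "-0.04 0.25 -0.015 0 -0.002 0" --pt "-0.03 0.2 -0.008 0 0 0" --pt "0 0.05 0 0 0 0" --pt "0 0 0 0 0 0"

```text
time: 45.2
ee_pos: [0.6103, 0.0883, 0.1722]
tool_rot: [-0.2, 0.202, -0.677, 0.679]
force: [0.3, 0.8, -0.5]
grip_width: 0.0456
```

>>> step_arm --pt "0 0 0 0 0 0" --pt "0 0 0 0 0 0" --pt "0 0 0 0 0 0" --pt "0 0 0 0 0 0" --pt "0 0 0 0 0 0" --jaw 1

```text
time: 45.7
ee_pos: [0.6104, 0.0888, 0.1729]
tool_rot: [-0.2, 0.202, -0.677, 0.679]
force: [0.1, 3.8, -2.9]
grip_width: 0.0155
```

>>> step_arm --pt "0 0 0 0 0.003 0" --pt "0 0 0 0 0.003 0"

```text
time: 45.9
ee_pos: [0.6104, 0.0889, 0.1729]
tool_rot: [-0.194, 0.195, -0.679, 0.681]
force: [0.8, 1.5, -2.6]
grip_width: 0.0157
```

```bash
python3 -c "
from h import *
st()"
```

```text
t 45.9 tcp [0.6104 0.0889 0.1729] yaw -148.06 j6 1.12 tau6 0.543 M [0.275 0.016 0.62 ] F [ 0.8  1.5 -2.6] w 0.0157
```

Nut a reads about 0.62 N m, or about 104 N, which is near the upper end of snug. I'll ease it back a few degrees and feel again with a slow 1 degree turn.

>>> step_arm --pt "0 0 0 0 -0.012 0" --pt "0 0 0 0 -0.014 0" --pt "0 0 0 0 -0.008 0" --pt "0 0 0 0 0 0"

```text
time: 46.3
ee_pos: [0.6104, 0.089, 0.1729]
tool_rot: [-0.229, 0.23, -0.668, 0.67]
force: [-0.3, 1.9, -0.3]
grip_width: 0.0159
```

```bash
python3 -c "
from h import *
st()"
```

```text
t 46.3 tcp [0.6104 0.089  0.1729] yaw -142.11 j6 1.02 tau6 -0.768 M [ 0.225  0.19  -0.316] F [-0.3  1.9 -0.3] w 0.0159
```

>>> step_arm --pt "0 0 0 0 0.003 0" --pt "0 0 0 0 0.003 0" --pt "0 0 0 0 0.003 0"

```text
time: 46.6
ee_pos: [0.6104, 0.0889, 0.173]
tool_rot: [-0.219, 0.22, -0.671, 0.673]
force: [-0.2, 1.0, -2.0]
grip_width: 0.0156
```

```bash
python3 -c "
from h import *
st()
cams.camera('side');st()
cams.camera('side');st()
"
```

```text
t 46.6 tcp [0.6104 0.0889 0.173 ] yaw -143.85 j6 1.05 tau6 0.451 M [0.234 0.206 0.754] F [-0.2  1.  -2. ] w 0.0156
t 46.65 tcp [0.6104 0.089  0.1729] yaw -143.88 j6 1.05 tau6 0.343 M [0.182 0.214 0.497] F [ 0.1  1.6 -1.8] w 0.0157
t 46.7 tcp [0.6104 0.089  0.1729] yaw -143.84 j6 1.05 tau6 0.634 M [0.286 0.122 0.401] F [ 0.4  1.5 -1.6] w 0.0155
```

>>> step_arm --pt "0 0 0 0 0 0" --pt "0 0 0 0 0 0" --pt "0 0 0 0 0 0" --jaw 0.5

```text
time: 47.0
ee_pos: [0.6107, 0.0887, 0.1733]
tool_rot: [-0.218, 0.22, -0.671, 0.673]
force: [-0.7, -0.2, -0.3]
grip_width: 0.0368
```

>>> step_arm --pt "0 -0.79 0 0 0 0" --pt "0 -0.79 0 0 0 0" --pt "0 -0.79 0 0 0 0" --pt "0 -0.4 0 0 0 0" --pt "0 0 0 0 0 0"

```text
time: 47.5
ee_pos: [0.6103, 0.0887, 0.3163]
tool_rot: [-0.217, 0.22, -0.671, 0.674]
force: [0.3, 0.6, -0.5]
grip_width: 0.0457
```

```bash
python3 - <<'E'
from h import *
st();cv2.imwrite("pics/side9.png",cams.camera("side")[:,:,::-1])
E
```

```text
t 47.5 tcp [0.6103 0.0887 0.3163] yaw -143.99 j6 1.05 tau6 -0.007 M [-0.156  0.12  -0.022] F [ 0.3  0.6 -0.5] w 0.0457
```

View pics/side9.png

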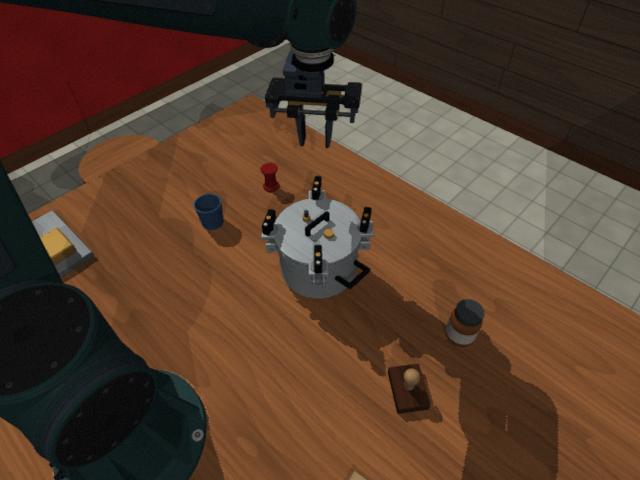

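The gripper is clear above the pot. The four wings show at (317,187), (366,219), (269,222) and (318,260). The cup (210,212), spool (270,178), jar (466,323) and stamp (409,388) are where they began. Handing in.

```bash
python3 -c "
from station import robot
print(robot.finish_job())"
```

```text
the job is handed in; nothing more can be done
None
```

All four wing nuts are tightened and the job is handed in at about 47.5 s. The order was a, its opposite c, then b and d. Clamping forces below come from noisy torque readings and from the angle turned past home; all fall within the snug range of 35 to 115 N.

| Nut | Home felt after | Final angle past home | By angle | By torque |
|---|---|---|---|---|
| a | about 133° | about 21° | about 54 N | 60–80 N |
| c | about 139° | about 22° | about 58 N | about 85 N |
| b | about 131° | about 26° | about 69 N | about 62–74 N |
| d | about 132° | about 30° | about 77 N | about 62–75 N |

- **Re-check:** after d I re-gripped c and a. Nut c read 0.52 N m, which is fine.
- **Disagreement on a:** it first read 0.62 N m (about 104 N), though its angle suggested about 65 N. I eased it back about 4° net, so it was loosened slightly after b and d were done. The next readings fell from 0.75 to 0.50 and 0.40 N m once the arm stopped, so readings taken while turning run high. The first 0.62 was probably too high as well.
- **Level:** I did not measure this directly. It rests on all four nuts coming home within about 8° of each other, starting gaps included.
- **Surroundings:** the final picture shows the cup, spool, jar and stamp where they started, and the gripper clear of everything.

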